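# Seat the flow chip and snap the keeper flap over it

## Robot

A 6-joint arm with a two-finger parallel gripper is mounted at the origin on the work surface. World frame = base frame: x ahead of the robot, y to its left, z up, the work surface at z = 0. Lengths are in m, angles in rad, forces in N, time in s.
With the tool pointing down it reaches from about 0.425 to 1.125 m from the base axis. Payload 14.9 kg.
Tool frame: the origin (TCP) lies on the centre line of the jaws, within the pads' length; the fingertips stand r.finger_overhang ahead of it and the grasp point (between the pads) lies 2 mm behind it (r.finger_overhang is the distance from the TCP to the fingertips, in m); y points along the fingers, z is the direction in which the jaws open and shut, and the axes are right-handed (so a half turn about y gives the same grasp; the last joint's range is limited). The gripper opens to 91 mm and grips with 3 to 60 N. Pads are 32 mm wide; open, the fingers measure 118 mm over their backs; the gripper's body (76 mm by 178 mm) begins 60 mm behind the grasp point.
Start: joints at [-1.27, 0.379, 1.734, -0, 1.028, -0.033], TCP at [0.229, -0.661, 0.231] pointing down, gripper open.
Joint ranges: [-2.77, 2.77], [-0.74, 2.19], [0, 2.66], [-1.06, 4.2], [0.31, 2.87], [-3.08, 3.08]. Speed limits (rad/s): [1.89, 1.89, 2.39, 3.14, 3.14, 3.14].

## Interface

Orientations are given as [roll, pitch, yaw] about the fixed x, y, z axes, in that order (R = Rz(yaw) Ry(pitch) Rx(roll)).
In Python, from station import r gives the robot as it stands.
- The arm moves only by the tool servo_tool, never from a script. Its argument "commands" is a list of rows, each an object with "hand": the finger opening in mm, from 0 to 91.2; "translation": the shift along the tool's x, y, z in units of 25 mm (1.0 is 25 mm), a list of three; "spin": the turn about the tool's y in degrees. A call has 1 to 12 rows; each row is the pose to reach, as a shift and turn from the pose commanded when the call began, along the tool's axes at that moment; what a row does not reach only later rows make up. A row lasts 1/12 s, in which the tool goes at most 41.7 mm and 7.16 degrees, less where a joint would pass 70% of its speed; a pose out of reach is approached as far as the arm can. A call with a gripper value outside its range is refused whole. The fingers move at their own pace and stop on an object; "force" is the grip in N (left out, the last holds). Time passes only in rows, so rows that repeat a pose let the fingers close. It gives the time, the measured TCP pose, the force and the opening at its end, in the units of the state.
- r.observe(): the state, without advancing time (a new reading comes with each control period).
- r.get_image(name): name is "scene" or "top"; returns a dict with "image" (480x640x3 uint8, red, green, blue), "fx", "fy", "cx", "cy" (pixels), "camera_from_world" (4x4, takes a point from world to camera coordinates). Camera axes: x right, y up, looking along -z (the intrinsics and any distortion apply to the point x, -y, -z); pixel columns grow to the right and rows downward; lengths in m; the calibration is good to about 2 mm. A picture is of the moment at which its call begins. There is no depth.
- r.close_job(): hands the job in, once; it reports no verdict.
The state is a dict: "clock": time; "qpos": joint angles; "joint_vel": joint speeds; "effort": joint torques, N m; "tool_pos": TCP position; "tcp_rot": TCP orientation; "ft_force": force on the tool from outside, world axes, zero at the start; "wrist_torque": the same for the moment, N m; "width": opening from 0.0 (shut) to 1.0 (fully open).
Only numpy, scipy, OpenCV 4.12 (cv2) and the standard library are available. Lean on these libraries where they do the work, as an engineer would, in place of code of your own. Each camera call takes 0.05 s, during which the arm holds its last target.

## Task

Slide the flow chip along its holder until it is fully home against the end stop and press it there with about 12 N for a moment to seat it, gently because the chip is brittle. Then tip the holder's spring-loaded keeper flap past its snap point so that it springs shut over the chip by itself; let it go once it snaps, never press it down, do not force it, and leave the other things on the bench alone.

Things in the scene. Friction and masses are not known exactly. Their poses are not given: they have to be found in the camera images.
- holder: Fixed yawed holder. Origin at bench height on its centre line; z up. Base plate: own x -75 to +75 mm, y -50 to +50, top 15 mm above the bench. The chip lies on the plate and slides along own +x between guide walls (inner faces y +-23.3 mm, x -15 to +50, tops 27 mm high) to a rigid end stop block, 60 mm wide, 32 mm high, set anywhere from x = +50 to +58 mm: not measured, feel for it.
- chip_center (a point): Centre of the loose flow chip: plates 70 (along holder x) x 44 x 14 mm, about 0.09 kg, clear below, white above; on top 4 screw heads (3 mm) and 2 dark ports (14 mm high, 14 mm from centre towards the stop). Starts at holder x -15 to +1 mm, home at +15 to +23 as the stop is set. Slides with about 1 N. Seating: 9 N or more for 0.3 s on its near end; cracks if fingers press it over 16 N.
- flap (a joint): Keeper flap angle, rad: 0 open (stop; the start), leaning to holder +y; 0.53 upright; 2.1 shut flat over the chip (stop). Over-centre spring: below a snap point somewhere in 0.9 to 1.1 (hidden flap weight) it springs back open, past it it springs shut. Opposing torque about 0.3 N m at 0, falling to 0 at the snap. Fingers: never over 15 N on it, nor over 3 N past 1.6 rad.
- hinge (a point): Point on the flap's hinge line (parallel to holder x), mid-width of the flap: holder x -13.5, y +34 mm, 37 mm above the bench. Two hinge cheeks stand at holder y 30 to 44 mm, x -39 to -31 and +4 to +12, tops 45 mm above the bench.
- flap_edge (a point): Centre of the 10 mm thick, 28 mm wide bar at the flap's free edge, 66 mm from the hinge line (plate 6 mm thick). Open: at holder y about +67 mm, 94 mm above the bench. Pushed from its outer (+y) side it takes about 6 N at first if the finger follows the edge's arc about the hinge; a finger that rubs on it, or pushes near the hinge, needs far more. Shut: at y -32 mm.
- tongue (a point): Tip of the 5 mm thick, 24 mm wide tongue under the flap, 34 mm from the hinge line, reaching 15 mm below the plate's mid-plane. With the flap shut it stands at holder x -27.5 to -22.5 in front of the near end face of a chip that is home; if the chip is far short the tongue lands on top of it and the flap cannot shut.
- rest (a point): Top of the fixed rubber rest post under the shut flap's free edge: holder x -26 to -1, y -41 to -31 mm, 34 mm above the bench.
- cap: Loose round screw cap, 34 mm across, 13 mm high; bystander, origin at the centre of its underside.
- vial: Loose capped jar, 36 mm across, 75 mm high; bystander, origin at the centre of its underside.
- driver: Loose screwdriver 150 mm long lying on the bench; bystander.
Not all that is in view belongs to the job. Of the things that look like the holder, take the one that is farthest from the robot's base at the start.

How it is judged:
By the outcome, as a careful person would: the job done as asked, in the order asked, and still so for the second after the job is handed in, with the robot touching nothing.
It also fails if it takes over 67 s, if anything falls off the work surface, if the arm or the gripper's body presses on something with over 40 N, if the wrist force passes 120 N, or if a joint passes its speed limit or range.

## Working session

There is one attempt and no reset: what is moved stays moved. The work goes in short steps, Python scripts to look and compute and a tool call to move; the robot and the scene stay as the last step left them, time stands still between calls to the robot, and variables do not carry over. Pictures are saved under pics/ and viewed, and the job is handed in when it is done.

Besides the shell and the picture viewer there is one more tool, called after "Request:" as name(argument=value, ...), one argument or row to a line, values as JSON. servo_tool: Moves the arm, as the interface text tells. Its arguments: {"type":"object","properties":{"commands":{"type":"array"},"force":{"type":"number"}},"required":["commands"]}

```bash
ls; mkdir -p pics
python3 - <<'E'
from station import r
import cv2,json,numpy as np
print(r.observe(), r.finger_overhang)
for n in("scene","top"):
    d=r.get_image(n); cv2.imwrite(f"pics/{n}0.png",d["image"][:,:,::-1])
    print(n,{k:(np.round(v,4).tolist() if k!="image" else 0) for k,v in d.items()})
E
```

```text
pics
{'clock': 0.0, 'qpos': array([-1.27030383e+00,  3.79417296e-01,  1.73476900e+00,  3.15191295e-05,
        1.02851497e+00, -3.33109607e-02]), 'joint_vel': array([-0.00118215, -0.00098822, -0.00053793,  0.00132274,  0.00231   ,
        0.00106059]), 'effort': array([ 3.87688342e-03, -7.63723755e+01, -4.34369481e+01,  6.51904615e-02,
        4.24901058e-02, -8.30111890e-05]), 'tool_pos': array([ 0.2292295 , -0.66100433,  0.23028798]), 'tcp_rot': array([-1.57190343e+00,  6.38863220e-05, -2.80780551e+00]), 'ft_force': array([ 0.22386727, -0.19771665,  1.33444198]), 'wrist_torque': array([ 0.03212595, -0.01819084, -0.0537581 ]), 'width': 0.999990399784933} 0.017
scene {'image': 0, 'fx': 452.7562, 'fy': 452.7562, 'cx': 312.8704, 'cy': 235.7323, 'camera_from_world': [[-0.7649, 0.6442, 0.0066, 0.3962], [-0.4968, -0.5963, 0.6306, 0.218], [0.4101, 0.479, 0.7761, -1.2731], [0.0, 0.0, 0.0, 1.0]]}
top {'image': 0, 'fx': 438.4899, 'fy': 438.4899, 'cx': 312.1307, 'cy': 240.084, 'camera_from_world': [[0.0206, -0.9996, -0.0199, -0.0021], [0.9908, 0.0178, 0.1339, -0.5413], [-0.1335, -0.0225, 0.9908, -0.7359], [0.0, 0.0, 0.0, 1.0]]}
```

View pics/scene0.png

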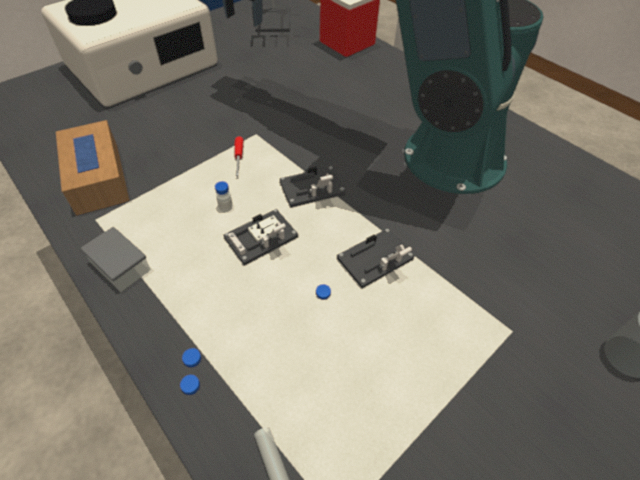

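View pics/top0.png

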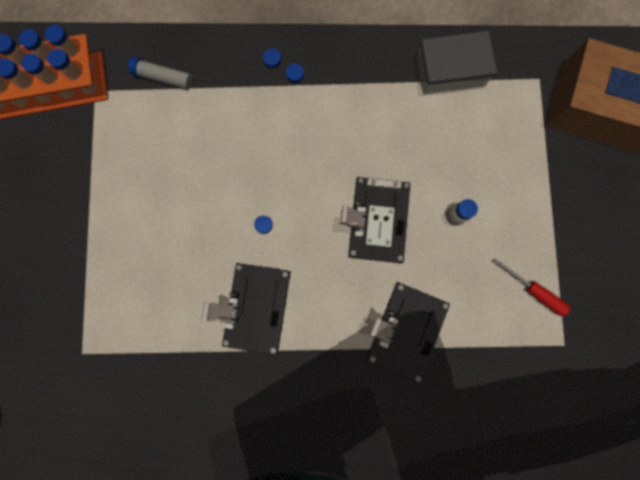

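Candidates that look like the holder, in the top view: (380,220) with the chip, (257,308) empty and (412,330) empty. The base is at the bottom, so (380,220) is farthest. I'll check it in a close crop.

Run:
```python
import cv2
a=cv2.imread("pics/top0.png")[165:275,320:425]; cv2.imwrite("pics/c1.png",cv2.resize(a,None,fx=5.4,fy=5.4,interpolation=cv2.INTER_CUBIC))
a=cv2.imread("pics/scene0.png")[195:275,210:310]; cv2.imwrite("pics/c2.png",cv2.resize(a,None,fx=7,fy=7,interpolation=cv2.INTER_CUBIC))
```

```text
(no output)
```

View pics/c1.png

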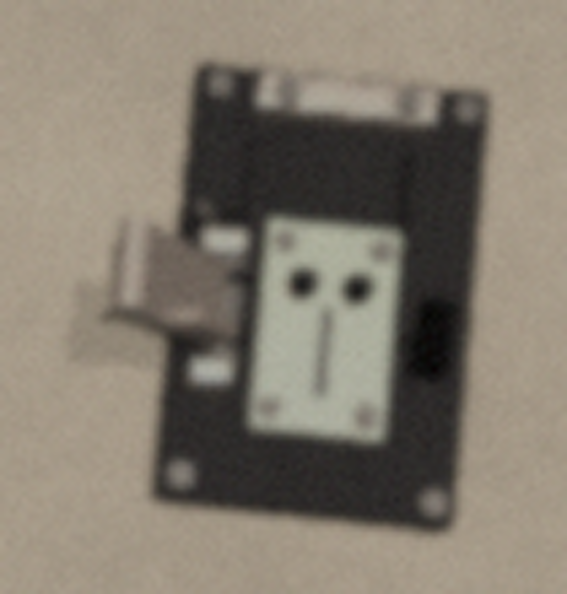

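View pics/c2.png

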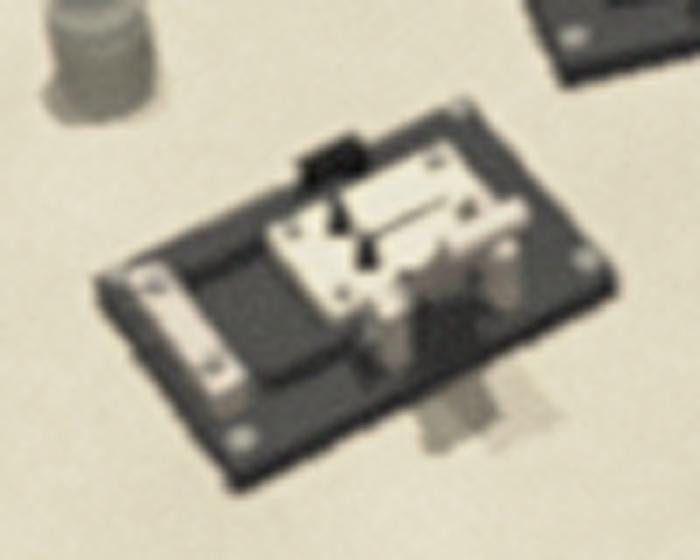

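```bash
cat > h.py <<'E'
import numpy as np, pickle
from scipy.optimize import least_squares
CAM={"scene":dict(f=452.7562,c=(312.8704,235.7323)),"top":dict(f=438.4899,c=(312.1307,240.084))}
def proj(d,P):
    P=np.atleast_2d(P); M=np.array(d["camera_from_world"]); q=P@M[:3,:3].T+M[:3,3]
    return np.c_[d["cx"]+d["fx"]*q[:,0]/-q[:,2], d["cy"]+d["fy"]*(-q[:,1])/-q[:,2]]
def H(p,L):
    L=np.atleast_2d(L)/1000.; c,s=np.cos(p[2]),np.sin(p[2])
    return np.c_[p[0]+c*L[:,0]-s*L[:,1],p[1]+s*L[:,0]+c*L[:,1],L[:,2]]
def onplane(d,uv,z):
    M=np.array(d["camera_from_world"]);R,t=M[:3,:3],M[:3,3];C=-R.T@t
    v=R.T@np.array([(uv[0]-d["cx"])/d["fx"],-(uv[1]-d["cy"])/d["fy"],-1]); return C+v*(z-C[2])/v[2]
E
python3 - <<'E'
from h import *
from station import r
D={n:r.get_image(n) for n in("top","scene")}
pickle.dump({n:{k:v for k,v in D[n].items() if k!="image"} for n in D},open("cam.pkl","wb"))
uc=lambda a,s,o:(np.array(a)+.5)/s-.5+np.array(o)
L=np.array([[75,50,15],[75,-50,15],[-75,-50,15],[-75,50,15]])
T=uc([(200,66),(488,92),(452,528),(155,498)],5.4,(320,165))
S=uc([(238,466),(100,280),(465,100),(615,275)],7,(210,195))
for use in ("top","scene","both"):
    def f(p):
        o=[]
        if use!="scene":o.append(proj(D["top"],H(p,L))-T)
        if use!="top":o.append(proj(D["scene"],H(p,L))-S)
        return np.concatenate(o).ravel()
    s=least_squares(f,[.62,-.15,0]); print(use,s.x,np.round(s.fun,1))
    p=s.x
    if use!="scene":
        pass
p=least_squares(lambda p:(proj(D["top"],H(p,L))-T).ravel(),[.62,-.15,0]).x
# chip corners top z=29
C=uc([(265,215),(404,230),(386,443),(247,430)],5.4,(320,165))
c,s=np.cos(p[2]),np.sin(p[2])
for u in C:
    w=onplane(D["top"],u,.029);d=w[:2]-p[:2];print("chip",np.round([1000*(c*d[0]+s*d[1]),1000*(-s*d[0]+c*d[1])],1))
for n,u in [("flaptop",(122,268)),("edge",(145,220)),("edge",(140,320)),("stop",(255,110)),("stop",(437,125)),("cheek",(225,238)),("cheek",(210,372))]:
    z={"flaptop":.094,"edge":.094,"stop":.032,"cheek":.045}[n];w=onplane(D["top"],uc(u,5.4,(320,165)),z);d=w[:2]-p[:2];print(n,np.round([1000*(c*d[0]+s*d[1]),1000*(-s*d[0]+c*d[1])],1))
E
```

```text
top [ 0.58516435 -0.11280868 -0.08794   ] [-0.6 -0.6  0.4  0.1  0.4  0.4 -0.2  0.1]
scene [ 0.58481373 -0.11336447 -0.09568058] [-0.4  1.3 -1.2 -0.4  0.5 -1.   1.2 -0.3]
both [ 0.58507025 -0.11295611 -0.09031937] [-0.4 -0.6  0.6  0.2  0.4  0.5 -0.2  0.  -0.2  1.5 -1.3 -0.1  0.3 -0.9
  1.2 -0.3]
chip [21.5 23.2]
chip [ 21.2 -22.9]
chip [-50.3 -23. ]
chip [-50.8  22.5]
flaptop [-14.3  70.5]
edge [ 1.3 65. ]
edge [-29.6  63.5]
stop [56.  30.1]
stop [ 57.1 -30.4]
cheek [ 8.9 36.8]
cheek [-35.5  37.5]
```

The crop at c1 (290,300) shows the holder with the white chip, ports towards the stop at the image top, and the flap leaning left (+y). This is the right holder. Stop face is at about x=+56.5 and chip centre at about -14.6. Next I'll work out the moves.

```bash
cat >> h.py <<'E'
P=np.array([0.58512,-0.11290,-0.0893])
from scipy.spatial.transform import Rotation as Ro
def rel(o,L):
    """translation units & spin for TCP at holder coords L (mm; z=TCP z mm), tool x=-holder y"""
    R=Ro.from_euler("xyz",o["tcp_rot"]).as_matrix(); d=R.T@(H(P,L)[0]-o["tool_pos"])
    y=np.arctan2(R[1,0],R[0,0]); return np.round(d/.025,3), np.round(-np.degrees((P[2]-np.pi/2-y+np.pi)%(2*np.pi)-np.pi),2)
def hold(o):
    d=o["tool_pos"][:2]-P[:2];c,s=np.cos(P[2]),np.sin(P[2]);f=o["ft_force"]
    return np.round([1000*(c*d[0]+s*d[1]),1000*(-s*d[0]+c*d[1]),1000*o["tool_pos"][2]],2),np.round([c*f[0]+s*f[1],-s*f[0]+c*f[1],f[2]],2)
E
python3 - <<'E'
from h import *
from station import r
D=pickle.load(open("cam.pkl","rb"));c,s=np.cos(P[2]),np.sin(P[2])
for u in [(372,330),(400,330),(205,310),(235,310)]:
    w=onplane(D["top"],u,.094);d=w[:2]-P[:2];print(u,w,np.round([1000*(c*d[0]+s*d[1]),1000*(-s*d[0]+c*d[1])],1))
o=r.observe(); print(rel(o,[-76,0,200]),hold(o))
E
```

```text
(372, 330) [ 0.3918151  -0.09053368  0.094     ] [-194.5    5. ]
(400, 330) [ 0.39278304 -0.13461175  0.094     ] [-189.6  -38.8]
(205, 310) [0.41742009 0.17633812 0.094     ] [-192.8  273.1]
(235, 310) [0.41843659 0.12811497 0.094     ] [-187.5  225.2]
(array([-17.861,   1.233, -17.304]), np.float64(-65.76)) (array([-305.54, -577.8 ,  230.53]), array([-0.75,  0.73,  0.05]))
```

Request:
servo_tool(
  commands=[
    {"hand": 0,"translation": [-1.5,0.1,-1.45],"spin": -6},
    {"hand": 0,"translation": [-3,0.2,-2.9],"spin": -12},
    {"hand": 0,"translation": [-4.5,0.3,-4.35],"spin": -18},
    {"hand": 0,"translation": [-6,0.4,-5.8],"spin": -24},
    {"hand": 0,"translation": [-7.5,0.5,-7.25],"spin": -30},
    {"hand": 0,"translation": [-9,0.6,-8.7],"spin": -36},
    {"hand": 0,"translation": [-10.5,0.7,-10.15],"spin": -42},
    {"hand": 0,"translation": [-12,0.8,-11.6],"spin": -48},
    {"hand": 0,"translation": [-13.5,0.9,-13.05],"spin": -54},
    {"hand": 0,"translation": [-15,1,-14.5],"spin": -60},
    {"hand": 0,"translation": [-16.5,1.1,-15.95],"spin": -65.76},
    {"hand": 0,"translation": [-17.86,1.23,-17.3],"spin": -65.76},
  ],
  force=20,
)

```text
clock: 1.2
tool_pos: [0.4552, -0.2138, 0.2069]
tcp_rot: [-1.57, -0.0, -1.654]
ft_force: [0.3, -1.4, -0.6]
width: 0.155
```

Run:
```python
from h import *
from station import r
o=r.observe(); print(o["clock"],o["width"],rel(o,[-76,0,38]),hold(o),o["tcp_rot"])
```

```text
1.2 0.15496774511369357 (array([-4.472,  6.755,  1.802]), np.float64(0.37)) (array([-120.38, -112.07,  206.88]), array([ 0.41, -1.38, -0.65])) [-1.57039510e+00 -1.67159860e-04 -1.65357944e+00]
```

Request:
servo_tool(
  commands=[
    {"hand": 0,"translation": [-1.4,0,0.5],"spin": 0},
    {"hand": 0,"translation": [-2.8,0,1],"spin": 0},
    {"hand": 0,"translation": [-4.0,0,1.5],"spin": 0},
    {"hand": 0,"translation": [-4.0,0,1.5],"spin": 0},
    {"hand": 0,"translation": [-4.0,0,1.5],"spin": 0},
    {"hand": 0,"translation": [-4.0,0,1.5],"spin": 0},
  ],
)

```text
clock: 1.7
tool_pos: [0.5007, -0.1196, 0.2066]
tcp_rot: [-1.571, -0.0, -1.659]
ft_force: [-1.0, 0.5, -0.6]
width: 0.003
```

Run:
```python
from h import *
from station import r
o=r.observe(); print(o["clock"],o["width"],rel(o,[-76,0,38]),hold(o),o["tcp_rot"])
```

```text
1.7 0.0031166555043617874 (array([-0.57 ,  6.745,  0.301]), np.float64(0.03)) (array([-83.45, -14.23, 206.62]), array([-1.01,  0.46, -0.58])) [-1.57114690e+00 -6.85757013e-05 -1.65949225e+00]
```

Request:
servo_tool(
  commands=[
    {"hand": 0,"translation": [-0.57,0.5,0.3],"spin": 0},
    {"hand": 0,"translation": [-0.57,1.5,0.3],"spin": 0},
    {"hand": 0,"translation": [-0.57,2.7,0.3],"spin": 0},
    {"hand": 0,"translation": [-0.57,3.9,0.3],"spin": 0},
    {"hand": 0,"translation": [-0.57,5.1,0.3],"spin": 0},
    {"hand": 0,"translation": [-0.57,6,0.3],"spin": 0},
    {"hand": 0,"translation": [-0.57,6.4,0.3],"spin": 0},
    {"hand": 0,"translation": [-0.57,6.4,0.3],"spin": 0},
    {"hand": 0,"translation": [-0.57,6.4,0.3],"spin": 0},
  ],
)

```text
clock: 2.45
tool_pos: [0.5097, -0.1066, 0.0472]
tcp_rot: [-1.571, 0.0, -1.661]
ft_force: [0.5, -0.7, -0.1]
width: 0.01
```

Run:
```python
from h import *
from station import r
import cv2
o=r.observe(); print(o["clock"],o["width"],rel(o,[-76,0,38]),hold(o),o["tcp_rot"])
a=r.get_image("scene")["image"][130:290,190:400,::-1];cv2.imwrite("pics/s1.png",cv2.resize(a,None,fx=3.7,fy=3.7,interpolation=cv2.INTER_CUBIC))
```

```text
2.45 0.0095185033104659 (array([-0.02 ,  0.367, -0.013]), np.float64(-0.06)) (array([-75.67,  -0.5 ,  47.17]), array([ 0.57, -0.6 , -0.11])) [-1.57111626e+00  4.12829322e-05 -1.66108045e+00]
```

View pics/s1.png

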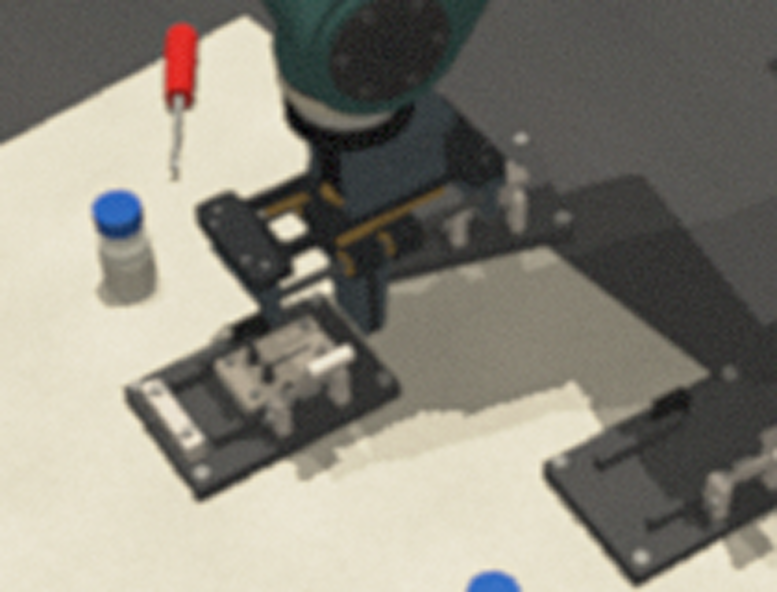

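The scene crop shows the gripper over the near end of the holder. A finger end is at about (362,325) in the crop, and the flap bar at (330,360) is clear. I'll check that the finger is where I expect it.

Run:
```python
from h import *
import cv2
D=pickle.load(open("cam.pkl","rb"))["scene"]
pts=np.array([[x,y,30] for x in(-89,-62) for y in(-16,16)]+[[x,y,109] for x in(-165,13) for y in(-38,38)])
u=(proj(D,H(P,pts))-[190,130])*3.7
print(np.round(u))
a=cv2.imread("pics/s1.png")
for i,q in enumerate(u): cv2.circle(a,tuple(int(v) for v in q),4,(0,0,255) if i<4 else (0,255,0),-1)
a=cv2.resize(a[150:400,170:520],None,fx=2.2,fy=2.2);cv2.imwrite("pics/s1b.png",a)
```

```text
[[363. 296.]
 [390. 326.]
 [329. 313.]
 [355. 343.]
 [439. 143.]
 [509. 211.]
 [198. 256.]
 [262. 334.]]
```

View pics/s1b.png

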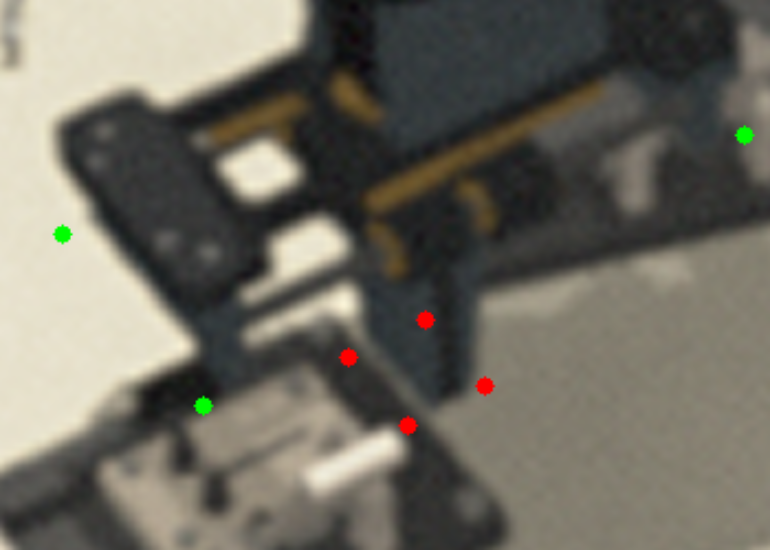

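Request:
servo_tool(
  commands=[
    {"hand": 0,"translation": [-0.02,0.2,0],"spin": 0},
    {"hand": 0,"translation": [-0.02,0.36,0],"spin": 0},
    {"hand": 0,"translation": [-0.02,0.36,0.1],"spin": 0},
    {"hand": 0,"translation": [-0.02,0.36,0.2],"spin": 0},
    {"hand": 0,"translation": [-0.02,0.36,0.3],"spin": 0},
    {"hand": 0,"translation": [-0.02,0.36,0.35],"spin": 0},
    {"hand": 0,"translation": [-0.02,0.36,0.4],"spin": 0},
    {"hand": 0,"translation": [-0.02,0.36,0.45],"spin": 0},
    {"hand": 0,"translation": [-0.02,0.36,0.5],"spin": 0},
    {"hand": 0,"translation": [-0.02,0.36,0.55],"spin": 0},
    {"hand": 0,"translation": [-0.02,0.36,0.6],"spin": 0},
    {"hand": 0,"translation": [-0.02,0.36,0.65],"spin": 0},
  ],
)

```text
clock: 3.5
tool_pos: [0.5261, -0.1069, 0.0378]
tcp_rot: [-1.571, 0.0, -1.66]
ft_force: [-0.6, -0.1, -0.6]
width: 0.006
```

Run:
```python
from h import *
from station import r
import cv2
o=r.observe(); print(o["clock"],o["width"],rel(o,[-38,0,38]),hold(o),o["tcp_rot"])
a=r.get_image("scene")["image"][180:290,200:320,::-1];cv2.imwrite("pics/s2.png",cv2.resize(a,None,fx=5,fy=5,interpolation=cv2.INTER_CUBIC))
```

```text
3.5 0.006369570873106989 (array([ 0.028, -0.01 ,  0.853]), np.float64(-0.0)) (array([-59.33,   0.7 ,  37.75]), array([-0.6 , -0.17, -0.59])) [-1.57080625e+00  1.62773065e-05 -1.66014593e+00]
```

View pics/s2.png

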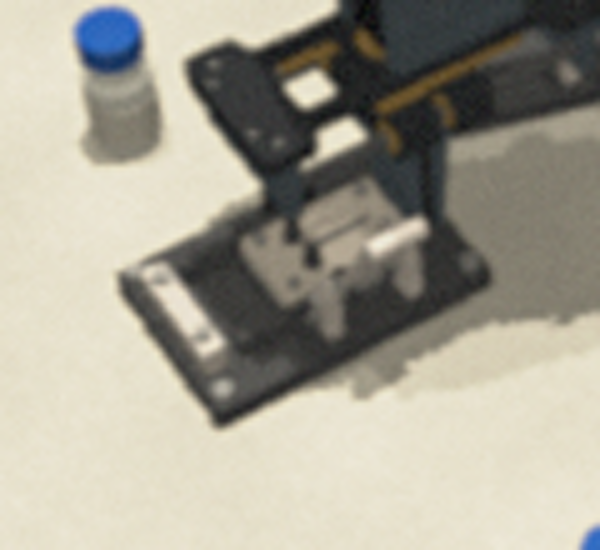

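Finger at crop (415,190) is behind the chip, and the dark block at (290,195) is the rest post. The chip's leading edge is moving. I'll continue.

Request:
servo_tool(
  commands=[
    {"hand": 0,"translation": [0.01,0,0.06],"spin": 0},
    {"hand": 0,"translation": [0.02,0,0.12],"spin": 0},
    {"hand": 0,"translation": [0.02,0,0.18],"spin": 0},
    {"hand": 0,"translation": [0.02,0,0.24],"spin": 0},
    {"hand": 0,"translation": [0.02,0,0.3],"spin": 0},
    {"hand": 0,"translation": [0.02,0,0.36],"spin": 0},
    {"hand": 0,"translation": [0.02,0,0.42],"spin": 0},
    {"hand": 0,"translation": [0.02,0,0.48],"spin": 0},
    {"hand": 0,"translation": [0.02,0,0.54],"spin": 0},
    {"hand": 0,"translation": [0.02,0,0.6],"spin": 0},
    {"hand": 0,"translation": [0.02,0,0.66],"spin": 0},
    {"hand": 0,"translation": [0.02,0,0.7],"spin": 0},
  ],
)

```text
clock: 4.55
tool_pos: [0.5436, -0.109, 0.0378]
tcp_rot: [-1.571, 0.0, -1.66]
ft_force: [-0.6, -0.1, -0.1]
width: 0.005
```

Run:
```python
from h import *
from station import r
import cv2
o=r.observe(); print(o["clock"],o["width"],rel(o,[-30,0,38]),hold(o),o["tcp_rot"])
a=r.get_image("scene")["image"][180:290,200:320,::-1];cv2.imwrite("pics/s3.png",cv2.resize(a,None,fx=5,fy=5,interpolation=cv2.INTER_CUBIC))
a=r.get_image("top")["image"][165:275,320:425,::-1];cv2.imwrite("pics/t3.png",cv2.resize(a,None,fx=5.4,fy=5.4,interpolation=cv2.INTER_CUBIC))
o=r.observe();print(hold(o))
```

```text
4.55 0.004858219844772452 (array([ 0.009, -0.01 ,  0.47 ]), np.float64(0.0)) (array([-41.75,   0.22,  37.76]), array([-0.58, -0.13, -0.13])) [-1.57073532e+00  2.15235101e-06 -1.66002485e+00]
(array([-41.7 ,   0.2 ,  37.79]), array([ 0.23, -0.25,  0.41]))
```

View pics/s3.png

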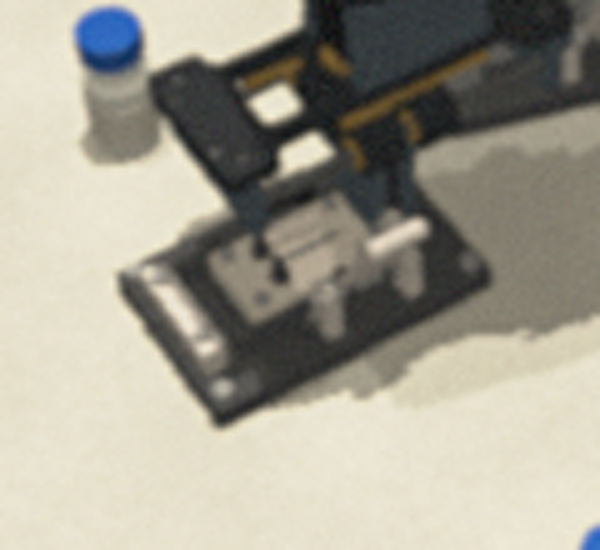

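View pics/t3.png

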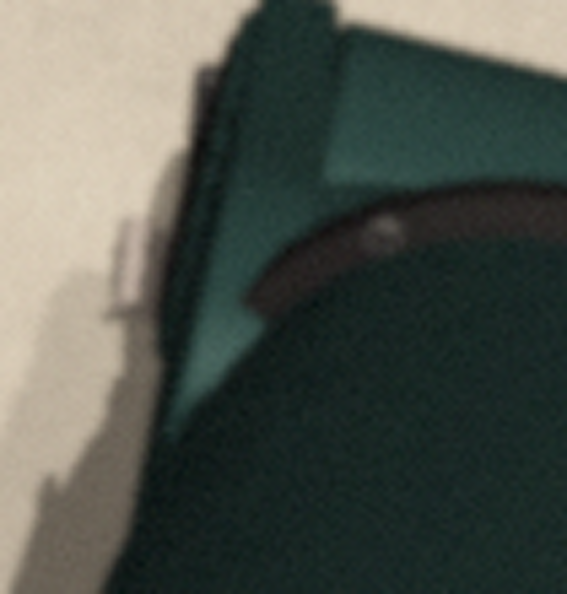

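Run:
```python
from h import *
from station import r
import cv2
d=r.get_image("scene");o=r.observe();print(o["clock"],hold(o))
x0,y0,s=225,170,11
a=cv2.resize(np.ascontiguousarray(d["image"][y0:y0+52,x0:x0+70,::-1]),None,fx=s,fy=s,interpolation=cv2.INTER_CUBIC)
a=np.clip(a.astype(float)*1.8,0,255).astype(np.uint8)
T=-41.7
def pl(L,c):
    for q in (proj(d,H(P,L))-[x0-.5,y0-.5])*s: cv2.circle(a,tuple(int(v) for v in q),4,c,-1)
pl([[T+x,y,z] for x in(-13.5,13.5) for y in(-16,16) for z in (21,100)],(0,0,255))
pl([[T+x,y,100] for x in(-89,89) for y in(-38,38)],(0,255,0))
pl([[T+x,y,z] for x in(45,59) for y in(-16,16) for z in (21,100)],(255,100,0))
cv2.imwrite("pics/s3c.png",a)
```

```text
4.7 (array([-41.82,   0.23,  37.79]), array([-0.57, -0.05, -0.34]))
```

View pics/s3c.png

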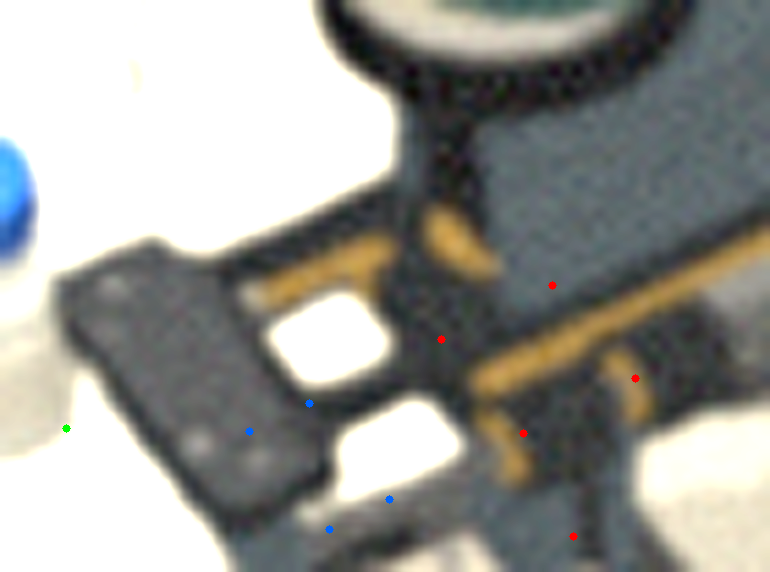

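Run:
```python
from h import *
from station import r
import cv2
d=r.get_image("scene");o=r.observe();print(o["clock"],hold(o))
x0,y0,s=220,190,10
a=cv2.resize(np.ascontiguousarray(d["image"][y0:y0+60,x0:x0+80,::-1]),None,fx=s,fy=s,interpolation=cv2.INTER_CUBIC)
a=np.clip(a.astype(float)*1.8,0,255).astype(np.uint8)
T=-41.7
def pl(L,c):
    for q in (proj(d,H(P,L))-[x0-.5,y0-.5])*s: cv2.circle(a,tuple(int(v) for v in q),4,c,-1)
pl([[T+x,y,z] for x in(-13.5,13.5) for y in(-16,16) for z in (21,)],(0,0,255))
pl([[T+x,y,100] for x in(-89,89) for y in(-38,38)],(0,255,0))
pl([[x,y,34] for x in(-26,-1) for y in(-41,-31)],(255,100,0))
cv2.imwrite("pics/s3d.png",a)
```

```text
4.75 (array([-41.91,   0.21,  37.76]), array([-0.26, -0.23, -0.39]))
```

View pics/s3d.png

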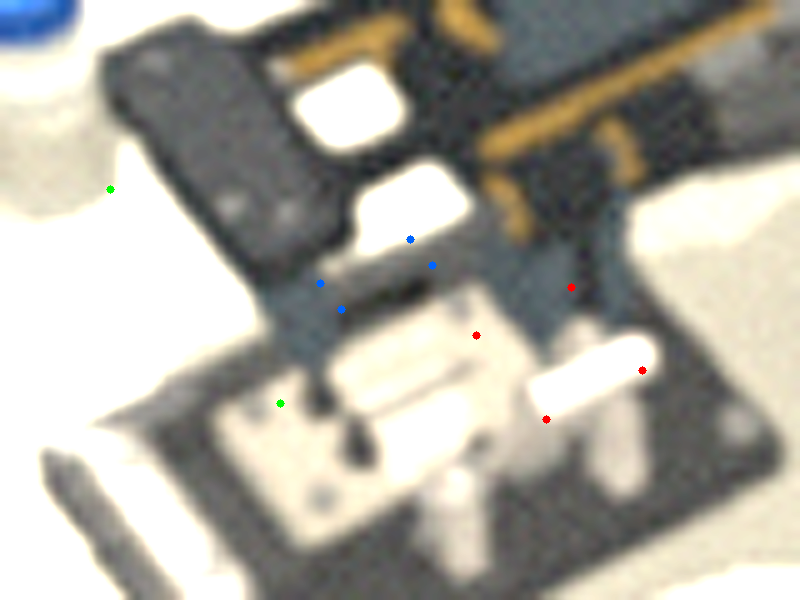

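The part at (300,330) is the gripper body's front end, above z=100 and clear of the chip, so it's safe to go on.

Request:
servo_tool(
  commands=[
    {"hand": 0,"translation": [0.01,0,0.06],"spin": 0},
    {"hand": 0,"translation": [0.01,0,0.12],"spin": 0},
    {"hand": 0,"translation": [0.01,0,0.18],"spin": 0},
    {"hand": 0,"translation": [0.01,0,0.24],"spin": 0},
    {"hand": 0,"translation": [0.01,0,0.28],"spin": 0},
    {"hand": 0,"translation": [0.01,0,0.32],"spin": 0},
    {"hand": 0,"translation": [0.01,0,0.35],"spin": 0},
    {"hand": 0,"translation": [0.01,0,0.35],"spin": 0},
  ],
)

```text
clock: 5.42
tool_pos: [0.5522, -0.11, 0.0377]
tcp_rot: [-1.571, -0.0, -1.66]
ft_force: [0.1, -0.1, 0.8]
width: 0.004
```

Run:
```python
from h import *
from station import r
import cv2
o=r.observe();print(o["clock"],hold(o))
d=r.get_image("scene");o=r.observe();print(o["clock"],hold(o))
x0,y0,s=220,190,10
a=cv2.resize(np.ascontiguousarray(d["image"][y0:y0+60,x0:x0+80,::-1]),None,fx=s,fy=s,interpolation=cv2.INTER_CUBIC)
a=np.clip(a.astype(float)*1.5,0,255).astype(np.uint8)
cv2.imwrite("pics/s4.png",a)
```

```text
5.4167 (array([-3.304e+01, -3.000e-02,  3.775e+01]), array([ 0.07, -0.1 ,  0.83]))
5.4667 (array([-3.312e+01, -3.000e-02,  3.775e+01]), array([-0.23,  0.68,  0.75]))
```

View pics/s4.png

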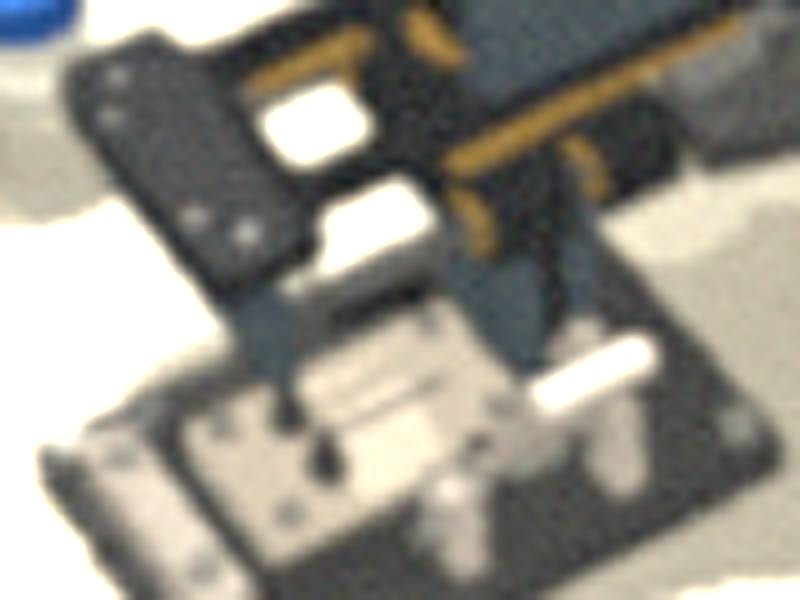

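Run:
```python
from h import *
D=pickle.load(open("cam.pkl","rb"))["scene"];c,s=np.cos(P[2]),np.sin(P[2])
for n,u,z in [("chip",(183,432),29),("chip",(268,568),29),("stop",(135,425),32),("stop",(245,585),32),("chipnear",(440,295),29)]:
    w=onplane(D,((u[0]+.5)/10-.5+220,(u[1]+.5)/10-.5+190),z/1000);d=w[:2]-P[:2];print(n,np.round([1000*(c*d[0]+s*d[1]),1000*(-s*d[0]+c*d[1])],1))
```

```text
chip [ 46.8 -23.1]
chip [50.5 23.3]
stop [ 55.9 -29. ]
stop [58.1 26.8]
chipnear [-24.6 -25.5]
```

Request:
servo_tool(
  commands=[
    {"hand": 0,"translation": [0,0,0.02],"spin": 0},
    {"hand": 0,"translation": [0,0,0.04],"spin": 0},
    {"hand": 0,"translation": [0,0,0.06],"spin": 0},
    {"hand": 0,"translation": [0,0,0.08],"spin": 0},
    {"hand": 0,"translation": [0,0,0.08],"spin": 0},
  ],
)

```text
clock: 5.88
tool_pos: [0.5541, -0.1101, 0.0378]
tcp_rot: [-1.571, 0.0, -1.66]
ft_force: [-0.1, 0.1, -0.0]
width: 0.008
```

Request:
servo_tool(
  commands=[
    {"hand": 0,"translation": [0,0,0.02],"spin": 0},
    {"hand": 0,"translation": [0,0,0.04],"spin": 0},
    {"hand": 0,"translation": [0,0,0.06],"spin": 0},
    {"hand": 0,"translation": [0,0,0.08],"spin": 0},
    {"hand": 0,"translation": [0,0,0.1],"spin": 0},
    {"hand": 0,"translation": [0,0,0.12],"spin": 0},
    {"hand": 0,"translation": [0,0,0.12],"spin": 0},
  ],
)

```text
clock: 6.47
tool_pos: [0.5572, -0.1104, 0.0378]
tcp_rot: [-1.571, -0.0, -1.66]
ft_force: [-0.4, 0.2, -0.1]
width: 0.005
```

Request:
servo_tool(
  commands=[
    {"hand": 0,"translation": [0,0,0.01],"spin": 0},
    {"hand": 0,"translation": [0,0,0.02],"spin": 0},
    {"hand": 0,"translation": [0,0,0.03],"spin": 0},
    {"hand": 0,"translation": [0,0,0.04],"spin": 0},
    {"hand": 0,"translation": [0,0,0.04],"spin": 0},
  ],
)

```text
clock: 6.88
tool_pos: [0.5581, -0.1105, 0.0378]
tcp_rot: [-1.571, -0.0, -1.66]
ft_force: [0.0, -0.1, 0.8]
width: 0.005
```

Request:
servo_tool(
  commands=[
    {"hand": 0,"translation": [0,0,0.01],"spin": 0},
    {"hand": 0,"translation": [0,0,0.02],"spin": 0},
    {"hand": 0,"translation": [0,0,0.02],"spin": 0},
  ],
)

```text
clock: 7.13
tool_pos: [0.5586, -0.1106, 0.0378]
tcp_rot: [-1.571, -0.0, -1.66]
ft_force: [0.1, -0.5, 0.1]
width: 0.003
```

Request:
servo_tool(
  commands=[
    {"hand": 0,"translation": [0,0,0.01],"spin": 0},
    {"hand": 0,"translation": [0,0,0.02],"spin": 0},
    {"hand": 0,"translation": [0,0,0.02],"spin": 0},
  ],
)

```text
clock: 7.38
tool_pos: [0.5591, -0.1106, 0.0377]
tcp_rot: [-1.571, 0.0, -1.66]
ft_force: [-0.6, -0.4, -0.3]
width: 0.006
```

Request:
servo_tool(
  commands=[
    {"hand": 0,"translation": [0,0,0.01],"spin": 0},
    {"hand": 0,"translation": [0,0,0.02],"spin": 0},
    {"hand": 0,"translation": [0,0,0.02],"spin": 0},
  ],
)

```text
clock: 7.63
tool_pos: [0.5596, -0.1106, 0.0378]
tcp_rot: [-1.571, -0.0, -1.66]
ft_force: [0.1, 0.4, 0.2]
width: 0.005
```

Run:
```python
from h import *
from station import r
import cv2
d=r.get_image("scene");o=r.observe();print(o["clock"],hold(o),np.round(o["effort"],2))
x0,y0,s=220,190,10
a=cv2.resize(np.ascontiguousarray(d["image"][y0:y0+60,x0:x0+80,::-1]),None,fx=s,fy=s,interpolation=cv2.INTER_CUBIC)
a=np.clip(a.astype(float)*1.5,0,255).astype(np.uint8)
cv2.imwrite("pics/s5.png",a)
```

```text
7.6833 (array([-2.565e+01, -2.000e-02,  3.775e+01]), array([-0.1 ,  0.57,  0.35])) [ 1.000e-02 -6.879e+01 -2.779e+01  4.000e-02 -0.000e+00  0.000e+00]
```

View pics/s5.png

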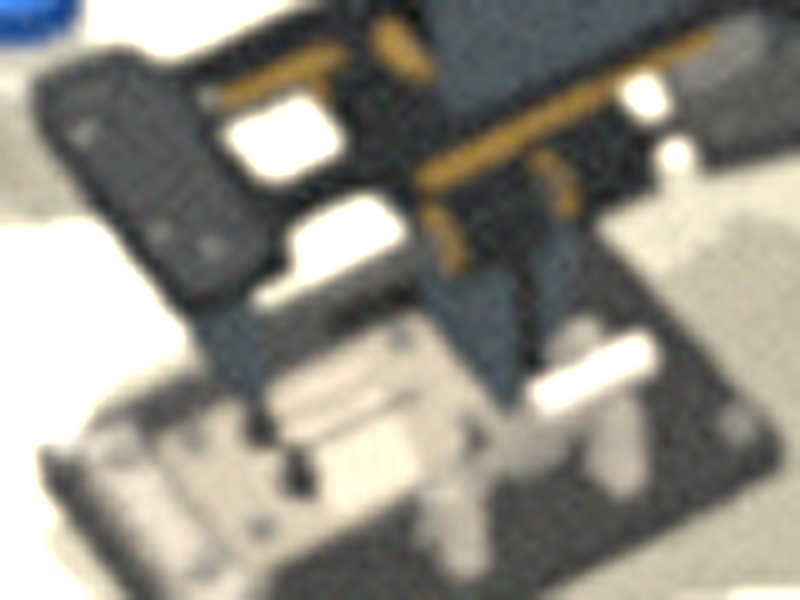

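The gap at crop (160,460) between chip and stop is nearly closed. I'll use finer steps.

Request:
servo_tool(
  commands=[
    {"hand": 0,"translation": [0,0,0.01],"spin": 0},
    {"hand": 0,"translation": [0,0,0.02],"spin": 0},
    {"hand": 0,"translation": [0,0,0.02],"spin": 0},
  ],
)

```text
clock: 7.93
tool_pos: [0.5601, -0.1107, 0.0378]
tcp_rot: [-1.571, -0.0, -1.66]
ft_force: [-0.3, 0.0, -0.3]
width: 0.002
```

Request:
servo_tool(
  commands=[
    {"hand": 0,"translation": [0,0,0.01],"spin": 0},
    {"hand": 0,"translation": [0,0,0.02],"spin": 0},
    {"hand": 0,"translation": [0,0,0.02],"spin": 0},
  ],
)

```text
clock: 8.18
tool_pos: [0.5606, -0.1108, 0.0378]
tcp_rot: [-1.571, -0.0, -1.66]
ft_force: [-0.2, 0.0, -0.2]
width: 0.006
```

Request:
servo_tool(
  commands=[
    {"hand": 0,"translation": [0,0,0.01],"spin": 0},
    {"hand": 0,"translation": [0,0,0.02],"spin": 0},
    {"hand": 0,"translation": [0,0,0.02],"spin": 0},
  ],
)

```text
clock: 8.43
tool_pos: [0.5611, -0.1108, 0.0378]
tcp_rot: [-1.571, -0.0, -1.66]
ft_force: [0.2, 0.0, -0.2]
width: 0.006
```

Request:
servo_tool(
  commands=[
    {"hand": 0,"translation": [0,0,0.01],"spin": 0},
    {"hand": 0,"translation": [0,0,0.02],"spin": 0},
    {"hand": 0,"translation": [0,0,0.02],"spin": 0},
  ],
)

```text
clock: 8.68
tool_pos: [0.5616, -0.1108, 0.0378]
tcp_rot: [-1.571, 0.0, -1.66]
ft_force: [-1.1, -0.8, -0.2]
width: 0.009
```

Request:
servo_tool(
  commands=[
    {"hand": 0,"translation": [0,0,0.01],"spin": 0},
    {"hand": 0,"translation": [0,0,0.02],"spin": 0},
    {"hand": 0,"translation": [0,0,0.02],"spin": 0},
  ],
)

```text
clock: 8.93
tool_pos: [0.5621, -0.1109, 0.0378]
tcp_rot: [-1.571, -0.0, -1.66]
ft_force: [0.1, 0.6, 0.2]
width: 0.002
```

Run:
```python
from h import *
from station import r
import cv2
d=r.get_image("scene");o=r.observe();print(o["clock"],hold(o),np.round(o["effort"],2))
x0,y0,s=220,205,10
a=cv2.resize(np.ascontiguousarray(d["image"][y0:y0+60,x0:x0+80,::-1]),None,fx=s,fy=s,interpolation=cv2.INTER_CUBIC)
a=np.clip(a.astype(float)*1.5,0,255).astype(np.uint8)
cv2.imwrite("pics/s6.png",a)
```

```text
8.9833 (array([-2.316e+01, -3.000e-02,  3.775e+01]), array([-0.26, -0.32,  0.29])) [ 1.000e-02 -6.911e+01 -2.789e+01  4.000e-02 -0.000e+00  0.000e+00]
```

View pics/s6.png

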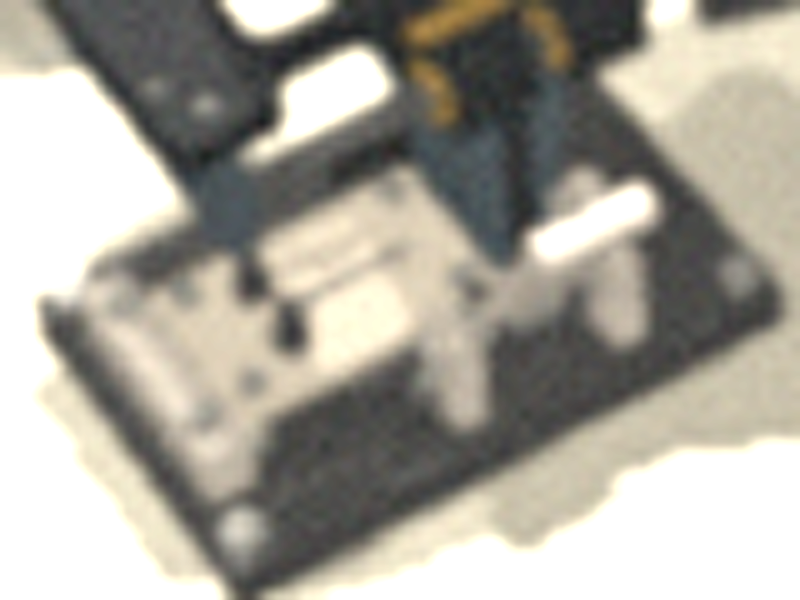

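Request:
servo_tool(
  commands=[
    {"hand": 0,"translation": [0,0,0.01],"spin": 0},
    {"hand": 0,"translation": [0,0,0.02],"spin": 0},
    {"hand": 0,"translation": [0,0,0.02],"spin": 0},
  ],
)

```text
clock: 9.23
tool_pos: [0.5625, -0.1109, 0.0378]
tcp_rot: [-1.571, 0.0, -1.66]
ft_force: [-0.6, 0.1, -0.2]
width: 0.004
```

Request:
servo_tool(
  commands=[
    {"hand": 0,"translation": [0,0,0.01],"spin": 0},
    {"hand": 0,"translation": [0,0,0.02],"spin": 0},
    {"hand": 0,"translation": [0,0,0.02],"spin": 0},
  ],
)

```text
clock: 9.48
tool_pos: [0.5631, -0.111, 0.0378]
tcp_rot: [-1.571, 0.0, -1.66]
ft_force: [-0.5, 0.2, -0.4]
width: 0.005
```

Request:
servo_tool(
  commands=[
    {"hand": 0,"translation": [0,0,0.01],"spin": 0},
    {"hand": 0,"translation": [0,0,0.015],"spin": 0},
    {"hand": 0,"translation": [0,0,0.015],"spin": 0},
  ],
)

```text
clock: 9.73
tool_pos: [0.5634, -0.111, 0.0378]
tcp_rot: [-1.571, 0.0, -1.66]
ft_force: [-0.8, 0.3, 0.2]
width: 0.002
```

Request:
servo_tool(
  commands=[
    {"hand": 0,"translation": [0,0,0.01],"spin": 0},
    {"hand": 0,"translation": [0,0,0.015],"spin": 0},
    {"hand": 0,"translation": [0,0,0.015],"spin": 0},
  ],
)

```text
clock: 9.98
tool_pos: [0.5635, -0.111, 0.0377]
tcp_rot: [-1.571, 0.0, -1.66]
ft_force: [-4.2, 0.7, 1.6]
width: 0.002
```

Contact with the stop is felt (4 N). Building up.

Request:
servo_tool(
  commands=[
    {"hand": 0,"translation": [0,0,0.01],"spin": 0},
    {"hand": 0,"translation": [0,0,0.01],"spin": 0},
  ],
)

```text
clock: 10.15
tool_pos: [0.5635, -0.111, 0.0377]
tcp_rot: [-1.572, 0.0, -1.66]
ft_force: [-4.8, 0.1, 4.5]
width: 0.003
```

Request:
servo_tool(
  commands=[
    {"hand": 0,"translation": [0,0,0.01],"spin": 0},
    {"hand": 0,"translation": [0,0,0.01],"spin": 0},
    {"hand": 0,"translation": [0,0,0.01],"spin": 0},
  ],
)

```text
clock: 10.4
tool_pos: [0.5635, -0.111, 0.0377]
tcp_rot: [-1.572, 0.0, -1.66]
ft_force: [-6.4, 0.1, 5.7]
width: 0.006
```

Run:
```python
from h import *
from station import r
for i in range(3):
    o=r.observe();print(o["clock"],hold(o),o["wrist_torque"].round(2),np.round(o["effort"],2),o["tcp_rot"]); r.get_image("scene")
```

```text
10.4 (array([-2.170e+01,  1.000e-02,  3.766e+01]), array([-6.34, -0.49,  5.75])) [0.01 1.13 0.01] [ 7.500e-01 -6.761e+01 -3.101e+01  2.700e-01 -1.660e+00 -1.000e-02] [-1.57242630e+00  1.60557071e-04 -1.66003502e+00]
10.45 (array([-21.68,   0.  ,  37.67]), array([-7.7 , -1.21,  6.58])) [-0.05  1.1  -0.  ] [ 7.400e-01 -6.763e+01 -3.100e+01  2.700e-01 -1.660e+00 -1.000e-02] [-1.57235254e+00  1.52685725e-04 -1.66005050e+00]
10.5 (array([-2.166e+01,  1.000e-02,  3.769e+01]), array([-6.86, -0.26,  6.45])) [-0.02  1.11  0.03] [ 7.400e-01 -6.764e+01 -3.100e+01  2.600e-01 -1.660e+00 -1.000e-02] [-1.57232489e+00  1.42943007e-04 -1.66002057e+00]
```

Request:
servo_tool(
  commands=[
    {"hand": 0,"translation": [0,-0.01,0.005],"spin": 0},
    {"hand": 0,"translation": [0,-0.015,0.01],"spin": 0},
    {"hand": 0,"translation": [0,-0.015,0.01],"spin": 0},
  ],
)

```text
clock: 10.8
tool_pos: [0.5636, -0.1108, 0.0378]
tcp_rot: [-1.573, 0.0, -1.66]
ft_force: [-5.4, 0.7, 1.3]
width: 0.008
```

Run:
```python
from h import *
from station import r
for i in range(3):
    o=r.observe();print(o["clock"],hold(o),o["wrist_torque"].round(2)); r.get_image("scene")
```

```text
10.8 (array([-21.66,   0.14,  37.76]), array([-5.44,  0.25,  1.32])) [0.2  0.98 0.06]
10.85 (array([-21.67,   0.12,  37.75]), array([-5.3 , -0.42,  2.26])) [ 0.16  0.98 -0.03]
10.9 (array([-21.64,   0.13,  37.77]), array([-6.4 ,  0.42,  1.98])) [ 0.15  0.96 -0.  ]
```

Request:
servo_tool(
  commands=[
    {"hand": 0,"translation": [0,-0.005,0.01],"spin": 0},
    {"hand": 0,"translation": [0,-0.01,0.02],"spin": 0},
    {"hand": 0,"translation": [0,-0.01,0.02],"spin": 0},
  ],
)

```text
clock: 11.2
tool_pos: [0.5636, -0.1108, 0.0378]
tcp_rot: [-1.574, 0.0, -1.66]
ft_force: [-7.5, 0.8, 0.5]
width: 0.005
```

Run:
```python
from h import *
from station import r
for i in range(3):
    o=r.observe();print(o["clock"],hold(o),o["wrist_torque"].round(2)); r.get_image("scene")
```

```text
11.2 (array([-21.62,   0.16,  37.77]), array([-7.51,  0.15,  0.51])) [ 0.13  1.24 -0.01]
11.25 (array([-21.63,   0.16,  37.77]), array([-7.35,  0.74,  0.13])) [ 0.1   1.29 -0.02]
11.3 (array([-21.62,   0.14,  37.79]), array([-7.48,  0.02,  0.39])) [ 0.07  1.25 -0.03]
```

Request:
servo_tool(
  commands=[
    {"hand": 0,"translation": [0,-0.002,0.01],"spin": 0},
    {"hand": 0,"translation": [0,-0.005,0.02],"spin": 0},
    {"hand": 0,"translation": [0,-0.007,0.03],"spin": 0},
    {"hand": 0,"translation": [0,-0.007,0.03],"spin": 0},
  ],
)

```text
clock: 11.68
tool_pos: [0.5636, -0.1108, 0.0377]
tcp_rot: [-1.575, 0.001, -1.66]
ft_force: [-11.2, 0.3, 3.1]
width: 0.004
```

Run:
```python
from h import *
from station import r
for i in range(3):
    o=r.observe();print(o["clock"],hold(o),o["wrist_torque"].round(2)); r.get_image("scene")
```

```text
11.6833 (array([-21.59,   0.15,  37.75]), array([-11.2 ,  -0.68,   3.07])) [ 0.06  1.83 -0.02]
11.7333 (array([-21.56,   0.19,  37.75]), array([-11.55,  -1.28,   2.4 ])) [ 0.08  1.8  -0.01]
11.7833 (array([-21.57,   0.18,  37.76]), array([-10.77,  -1.65,   1.97])) [ 0.05  1.85 -0.07]
```

Request:
servo_tool(
  commands=[
    {"hand": 0,"translation": [0,-0.002,0.005],"spin": 0},
    {"hand": 0,"translation": [0,-0.002,0.005],"spin": 0},
    {"hand": 0,"translation": [0,-0.002,0.005],"spin": 0},
    {"hand": 0,"translation": [0,-0.002,0.005],"spin": 0},
    {"hand": 0,"translation": [0,-0.002,0.005],"spin": 0},
    {"hand": 0,"translation": [0,-0.002,0.005],"spin": 0},
  ],
)

```text
clock: 12.33
tool_pos: [0.5637, -0.1108, 0.0378]
tcp_rot: [-1.575, 0.001, -1.66]
ft_force: [-10.8, -0.0, 2.5]
width: 0.001
```

Request:
servo_tool(
  commands=[
    {"hand": 0,"translation": [0,0,-0.04],"spin": 0},
    {"hand": 0,"translation": [0,0,-0.1],"spin": 0},
    {"hand": 0,"translation": [0,0,-0.2],"spin": 0},
    {"hand": 0,"translation": [0,0,-0.4],"spin": 0},
    {"hand": 0,"translation": [0,0,-0.6],"spin": 0},
    {"hand": 0,"translation": [0,-0.5,-0.7],"spin": 0},
    {"hand": 0,"translation": [0,-1.5,-0.7],"spin": 0},
    {"hand": 0,"translation": [0,-2.8,-0.7],"spin": 0},
    {"hand": 0,"translation": [0,-4.1,-0.7],"spin": 0},
    {"hand": 0,"translation": [0,-5,-0.7],"spin": 0},
    {"hand": 0,"translation": [0,-5,-0.7],"spin": 0},
    {"hand": 0,"translation": [0,-5,-0.7],"spin": 0},
  ],
)

```text
clock: 13.33
tool_pos: [0.5489, -0.1098, 0.1648]
tcp_rot: [-1.568, -0.0, -1.66]
ft_force: [0.1, -0.6, -0.2]
width: 0.007
```

Run:
```python
from h import *
from station import r
import cv2
o=r.observe();print(o["clock"],hold(o)); print(rel(o,[-13.5,95,137]))
d=r.get_image("scene")
x0,y0,s=220,195,10
a=cv2.resize(np.ascontiguousarray(d["image"][y0:y0+60,x0:x0+80,::-1]),None,fx=s,fy=s,interpolation=cv2.INTER_CUBIC)
cv2.imwrite("pics/s7.png",a)
```

```text
13.3333 (array([-3.6380e+01, -1.2000e-01,  1.6481e+02]), array([ 0.17, -0.63, -0.22]))
(array([-3.805,  1.113,  0.912]), np.float64(-0.0))
```

View pics/s7.png

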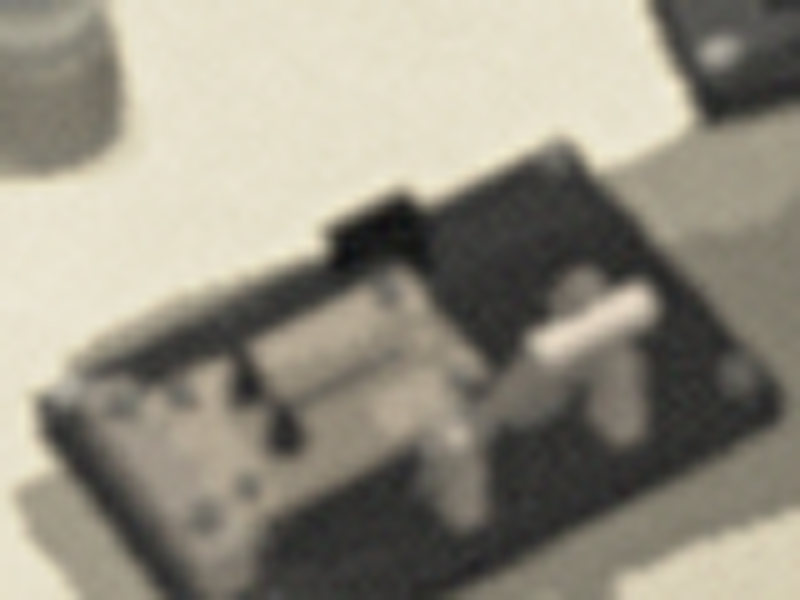

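Chip sits flush against the stop (crop (190,470)), the flap bar at (600,320) is untouched, and the chip is uncracked. Next I move to the flap's outer side.

Request:
servo_tool(
  commands=[
    {"hand": 0,"translation": [-1,0,0.9],"spin": 0},
    {"hand": 0,"translation": [-2.2,0,0.9],"spin": 0},
    {"hand": 0,"translation": [-3.4,0,0.9],"spin": 0},
    {"hand": 0,"translation": [-3.8,0,0.9],"spin": 0},
    {"hand": 0,"translation": [-3.8,0,0.9],"spin": 0},
    {"hand": 0,"translation": [-3.8,0.8,0.9],"spin": 0},
    {"hand": 0,"translation": [-3.8,1.6,0.9],"spin": 0},
    {"hand": 0,"translation": [-3.8,2.2,0.9],"spin": 0},
    {"hand": 0,"translation": [-3.8,2.2,0.9],"spin": 0},
    {"hand": 0,"translation": [-3.8,2.2,0.9],"spin": 0},
  ],
)

```text
clock: 14.22
tool_pos: [0.5785, -0.0178, 0.1077]
tcp_rot: [-1.573, -0.0, -1.661]
ft_force: [-0.9, 0.1, 0.7]
width: 0.004
```

Run:
```python
from h import *
from station import r
import cv2
d=r.get_image("scene");o=r.observe();print(o["clock"],hold(o),rel(o,[-13.5,90,107]))
x0,y0,s=210,160,6
a=cv2.resize(np.ascontiguousarray(d["image"][y0:y0+100,x0:x0+130,::-1]),None,fx=s,fy=s,interpolation=cv2.INTER_CUBIC)
cv2.imwrite("pics/s8.png",a)
```

```text
14.2667 (array([-14.41,  94.28, 108.64]), array([ 0.19, -0.53, -0.24])) (array([0.171, 0.065, 0.037]), np.float64(-0.03))
```

View pics/s8.png

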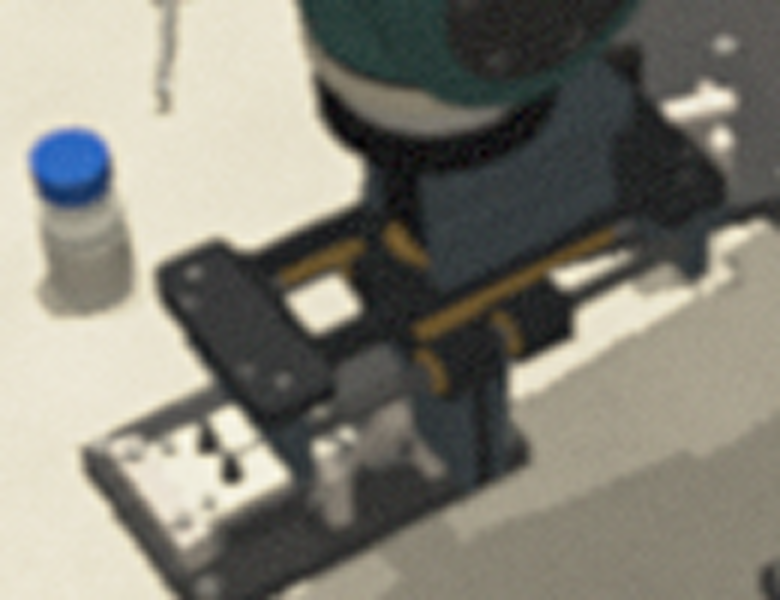

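Request:
servo_tool(
  commands=[
    {"hand": 0,"translation": [0,0.08,0.03],"spin": 0},
    {"hand": 0,"translation": [0.05,0.08,0.03],"spin": 0},
    {"hand": 0,"translation": [0.1,0.08,0.03],"spin": 0},
    {"hand": 0,"translation": [0.15,0.08,0.03],"spin": 0},
    {"hand": 0,"translation": [0.18,0.08,0.03],"spin": 0},
    {"hand": 0,"translation": [0.21,0.08,0.03],"spin": 0},
    {"hand": 0,"translation": [0.21,0.08,0.03],"spin": 0},
  ],
)

```text
clock: 14.85
tool_pos: [0.5798, -0.0221, 0.1069]
tcp_rot: [-1.57, 0.001, -1.66]
ft_force: [0.9, 4.9, 1.3]
width: 0.008
```

Run:
```python
from h import *
from station import r
o=r.observe();print(o["clock"],hold(o))
```

```text
14.85 (array([-13.42,  89.92, 106.87]), array([0.45, 4.95, 1.29]))
```

Run:
```python
import numpy as np
hr=4
for t in list(np.arange(0,.8,.05))+list(np.arange(.8,1.16,.04)):
    f=lambda t:(34+66*np.cos(1.0408+t)+hr*abs(np.cos(1.0408+t))+5*np.sin(1.0408+t),66*np.sin(1.0408+t))
    a,b=f(0),f(t); print(round(t,2),"x %.2f y %.2f"%(-(b[0]-a[0])/25,-(b[1]-a[1])/25))
```

```text
0.0 x -0.00 y -0.00
0.05 x 0.12 y -0.06
0.1 x 0.24 y -0.12
0.15 x 0.36 y -0.17
0.2 x 0.49 y -0.22
0.25 x 0.62 y -0.26
0.3 x 0.75 y -0.29
0.35 x 0.89 y -0.32
0.4 x 1.03 y -0.34
0.45 x 1.16 y -0.35
0.5 x 1.30 y -0.36
0.55 x 1.44 y -0.36
0.6 x 1.56 y -0.36
0.65 x 1.69 y -0.34
0.7 x 1.81 y -0.32
0.75 x 1.93 y -0.30
0.8 x 2.06 y -0.27
0.84 x 2.15 y -0.24
0.88 x 2.25 y -0.20
0.92 x 2.35 y -0.16
0.96 x 2.44 y -0.12
1.0 x 2.53 y -0.08
1.04 x 2.62 y -0.03
1.08 x 2.71 y 0.03
1.12 x 2.80 y 0.08
```

Request:
servo_tool(
  commands=[
    {"hand": 0,"translation": [0.06,-0.03,0],"spin": 0},
    {"hand": 0,"translation": [0.12,-0.06,0],"spin": 0},
    {"hand": 0,"translation": [0.18,-0.09,0],"spin": 0},
    {"hand": 0,"translation": [0.24,-0.12,0],"spin": 0},
    {"hand": 0,"translation": [0.24,-0.12,0],"spin": 0},
  ],
)

```text
clock: 15.27
tool_pos: [0.5793, -0.028, 0.1101]
tcp_rot: [-1.57, 0.001, -1.66]
ft_force: [0.0, 6.5, 5.9]
width: 0.004
```

Run:
```python
from h import *
from station import r
o=r.observe();print(o["clock"],hold(o))
```

```text
15.2667 (array([-13.33,  84.07, 110.13]), array([-0.57,  6.47,  5.94]))
```

Vertical friction of 6 N shows that the contact corner rises faster than the bar centre. I'll let the flap back, restart 5 mm lower, and follow the corner's arc.

Request:
servo_tool(
  commands=[
    {"hand": 0,"translation": [-0.06,0.03,0],"spin": 0},
    {"hand": 0,"translation": [-0.12,0.06,0],"spin": 0},
    {"hand": 0,"translation": [-0.18,0.1,0],"spin": 0},
    {"hand": 0,"translation": [-0.24,0.14,0],"spin": 0},
    {"hand": 0,"translation": [-0.35,0.16,0],"spin": 0},
    {"hand": 0,"translation": [-0.4,0.32,0],"spin": 0},
    {"hand": 0,"translation": [-0.4,0.32,0],"spin": 0},
    {"hand": 0,"translation": [-0.34,0.32,0],"spin": 0},
    {"hand": 0,"translation": [-0.29,0.32,0],"spin": 0},
    {"hand": 0,"translation": [-0.29,0.32,0],"spin": 0},
  ],
)

```text
clock: 16.1
tool_pos: [0.5797, -0.0214, 0.1016]
tcp_rot: [-1.571, -0.0, -1.66]
ft_force: [-0.3, 0.3, 1.0]
width: 0.005
```

Run:
```python
from h import *
from station import r
o=r.observe();print(o["clock"],hold(o))
def f(t,a):
    p=1.0408+t; return np.array([a*np.cos(p)+5*np.sin(p),a*np.sin(p)-5*np.cos(p)])
tu=np.pi/2-1.0408
for t in list(np.arange(0,.9,.05))+list(np.arange(.88,1.16,.04)):
    d=f(t,70)-f(0,70) if t<tu else f(tu,70)-f(0,70)+f(t,62)-f(tu,62)
    print(round(t,2),np.round(-d/25,3))
```

```text
16.1 (array([-13.55,  90.62, 101.63]), array([-0.29,  0.25,  1.01]))
0.0 [-0. -0.]
0.05 [ 0.118 -0.076]
0.1 [ 0.239 -0.147]
0.15 [ 0.364 -0.211]
0.2 [ 0.492 -0.269]
0.25 [ 0.622 -0.321]
0.3 [ 0.755 -0.366]
0.35 [ 0.89  -0.404]
0.4 [ 1.027 -0.436]
0.45 [ 1.165 -0.46 ]
0.5 [ 1.304 -0.478]
0.55 [ 1.438 -0.489]
0.6 [ 1.562 -0.493]
0.65 [ 1.686 -0.491]
0.7 [ 1.811 -0.483]
0.75 [ 1.934 -0.469]
0.8 [ 2.057 -0.449]
0.85 [ 2.178 -0.422]
0.88 [ 2.251 -0.403]
0.92 [ 2.346 -0.375]
0.96 [ 2.44  -0.343]
1.0 [ 2.533 -0.307]
1.04 [ 2.624 -0.267]
1.08 [ 2.714 -0.224]
1.12 [ 2.802 -0.177]
```

Request:
servo_tool(
  commands=[
    {"hand": 0,"translation": [0.03,0,0],"spin": 0},
    {"hand": 0,"translation": [0.09,-0.035,0],"spin": 0},
    {"hand": 0,"translation": [0.15,-0.075,0],"spin": 0},
    {"hand": 0,"translation": [0.21,-0.11,0],"spin": 0},
    {"hand": 0,"translation": [0.27,-0.145,0],"spin": 0},
    {"hand": 0,"translation": [0.27,-0.145,0],"spin": 0},
  ],
)

```text
clock: 16.6
tool_pos: [0.5791, -0.028, 0.1054]
tcp_rot: [-1.571, 0.0, -1.66]
ft_force: [0.7, 2.8, -1.6]
width: 0.008
```

Run:
```python
from h import *
from station import r
o=r.observe();print(o["clock"],hold(o))
```

```text
16.6 (array([-13.59,  83.99, 105.37]), array([ 0.46,  2.88, -1.59]))
```

Now the force is along the arc normal (3.3 N). Continue.

Request:
servo_tool(
  commands=[
    {"hand": 0,"translation": [0.06,-0.03,0],"spin": 0},
    {"hand": 0,"translation": [0.125,-0.064,0],"spin": 0},
    {"hand": 0,"translation": [0.19,-0.095,0],"spin": 0},
    {"hand": 0,"translation": [0.253,-0.122,0],"spin": 0},
    {"hand": 0,"translation": [0.32,-0.149,0],"spin": 0},
    {"hand": 0,"translation": [0.383,-0.174,0],"spin": 0},
    {"hand": 0,"translation": [0.45,-0.197,0],"spin": 0},
    {"hand": 0,"translation": [0.516,-0.219,0],"spin": 0},
    {"hand": 0,"translation": [0.516,-0.219,0],"spin": 0},
  ],
)

```text
clock: 17.35
tool_pos: [0.5779, -0.041, 0.1108]
tcp_rot: [-1.571, -0.0, -1.66]
ft_force: [-0.2, 3.2, -1.9]
width: 0.008
```

Run:
```python
from h import *
from station import r
o=r.observe();print(o["clock"],hold(o))
```

```text
17.35 (array([-13.61,  71.01, 110.78]), array([-0.5 ,  3.16, -1.91]))
```

Request:
servo_tool(
  commands=[
    {"hand": 0,"translation": [0.067,-0.019,0],"spin": 0},
    {"hand": 0,"translation": [0.135,-0.038,0],"spin": 0},
    {"hand": 0,"translation": [0.2,-0.054,0],"spin": 0},
    {"hand": 0,"translation": [0.272,-0.07,0],"spin": 0},
    {"hand": 0,"translation": [0.34,-0.082,0],"spin": 0},
    {"hand": 0,"translation": [0.41,-0.094,0],"spin": 0},
    {"hand": 0,"translation": [0.48,-0.103,0],"spin": 0},
    {"hand": 0,"translation": [0.549,-0.112,0],"spin": 0},
    {"hand": 0,"translation": [0.616,-0.118,0],"spin": 0},
    {"hand": 0,"translation": [0.683,-0.123,0],"spin": 0},
    {"hand": 0,"translation": [0.683,-0.123,0],"spin": 0},
  ],
)

```text
clock: 18.27
tool_pos: [0.5764, -0.058, 0.1138]
tcp_rot: [-1.571, -0.0, -1.66]
ft_force: [0.5, 2.5, -2.0]
width: 0.006
```

Run:
```python
from h import *
from station import r
import cv2
d=r.get_image("scene");o=r.observe();print(o["clock"],hold(o))
x0,y0,s=210,160,6
a=cv2.resize(np.ascontiguousarray(d["image"][y0:y0+100,x0:x0+130,::-1]),None,fx=s,fy=s,interpolation=cv2.INTER_CUBIC)
cv2.imwrite("pics/s9.png",a)
```

```text
18.3167 (array([-13.6 ,  54.07, 113.81]), array([-0.3 ,  2.28, -1.8 ]))
```

View pics/s9.png

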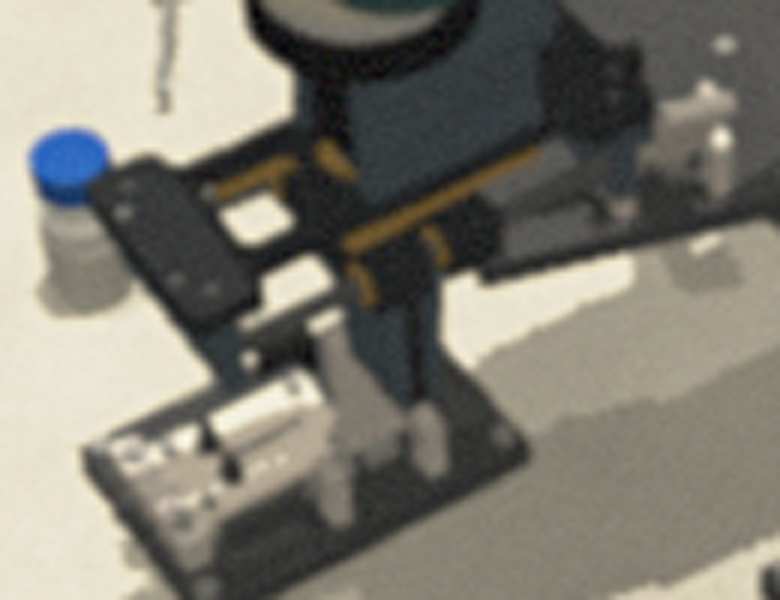

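The flap bar (340,330) is about upright ahead of the finger. Continue along the arc.

Request:
servo_tool(
  commands=[
    {"hand": 0,"translation": [0.062,-0.002,0],"spin": 0},
    {"hand": 0,"translation": [0.124,-0.004,0],"spin": 0},
    {"hand": 0,"translation": [0.186,-0.003,0],"spin": 0},
    {"hand": 0,"translation": [0.248,-0.002,0],"spin": 0},
    {"hand": 0,"translation": [0.31,0.002,0],"spin": 0},
    {"hand": 0,"translation": [0.373,0.006,0],"spin": 0},
    {"hand": 0,"translation": [0.435,0.013,0],"spin": 0},
    {"hand": 0,"translation": [0.496,0.02,0],"spin": 0},
    {"hand": 0,"translation": [0.558,0.03,0],"spin": 0},
    {"hand": 0,"translation": [0.619,0.04,0],"spin": 0},
    {"hand": 0,"translation": [0.68,0.053,0],"spin": 0},
    {"hand": 0,"translation": [0.68,0.053,0],"spin": 0},
  ],
)

```text
clock: 19.32
tool_pos: [0.5749, -0.0749, 0.1124]
tcp_rot: [-1.571, -0.0, -1.66]
ft_force: [-0.2, 1.3, -1.0]
width: 0.004
```

Run:
```python
from h import *
from station import r
import cv2
d=r.get_image("scene");o=r.observe();print(o["clock"],hold(o))
x0,y0,s=210,160,6
a=cv2.resize(np.ascontiguousarray(d["image"][y0:y0+100,x0:x0+130,::-1]),None,fx=s,fy=s,interpolation=cv2.INTER_CUBIC)
cv2.imwrite("pics/s10.png",a)
```

```text
19.3667 (array([-13.55,  37.07, 112.44]), array([ 0.08,  2.12, -0.65]))
```

View pics/s10.png

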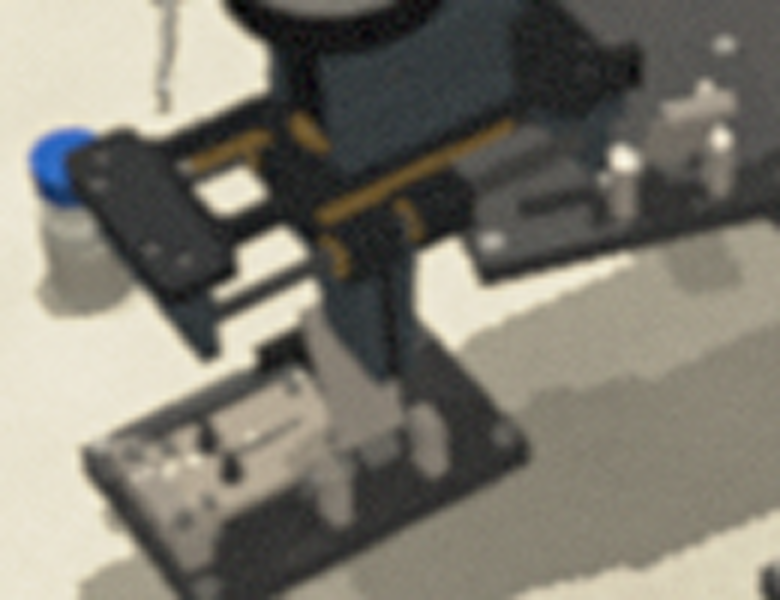

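Request:
servo_tool(
  commands=[
    {"hand": 0,"translation": [0.067,0.016,0],"spin": 0},
    {"hand": 0,"translation": [0.133,0.033,0],"spin": 0},
    {"hand": 0,"translation": [0.18,0.047,0],"spin": 0},
    {"hand": 0,"translation": [0.228,0.061,0],"spin": 0},
    {"hand": 0,"translation": [0.275,0.077,0],"spin": 0},
    {"hand": 0,"translation": [0.275,0.077,0],"spin": 0},
    {"hand": 0,"translation": [0.275,0.077,0],"spin": 0},
  ],
)

```text
clock: 19.95
tool_pos: [0.5744, -0.0816, 0.1106]
tcp_rot: [-1.571, -0.0, -1.66]
ft_force: [-1.1, 0.6, -0.1]
width: 0.002
```

Run:
```python
from h import *
from station import r
import cv2
d=r.get_image("scene");o=r.observe();print(o["clock"],hold(o))
x0,y0,s=210,160,6
a=cv2.resize(np.ascontiguousarray(d["image"][y0:y0+100,x0:x0+130,::-1]),None,fx=s,fy=s,interpolation=cv2.INTER_CUBIC)
cv2.imwrite("pics/s11.png",a)
```

```text
20.0 (array([-13.53,  30.3 , 110.57]), array([-1.02, -0.23, -0.8 ]))
```

View pics/s11.png

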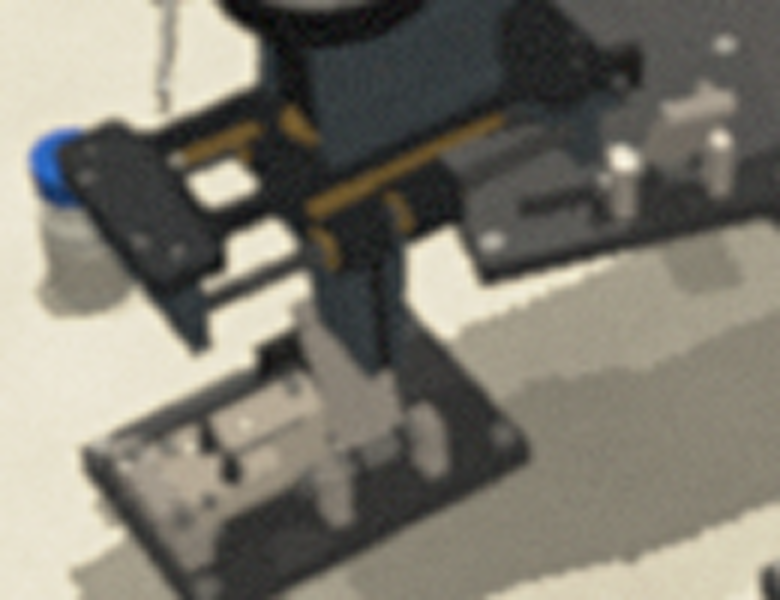

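Request:
servo_tool(
  commands=[
    {"hand": 0,"translation": [0.047,0.017,0],"spin": 0},
    {"hand": 0,"translation": [0.093,0.034,0],"spin": 0},
    {"hand": 0,"translation": [0.14,0.053,0],"spin": 0},
    {"hand": 0,"translation": [0.14,0.053,0],"spin": 0},
    {"hand": 0,"translation": [0.14,0.053,0],"spin": 0},
    {"hand": 0,"translation": [0.14,0.053,0],"spin": 0},
  ],
)

```text
clock: 20.5
tool_pos: [0.574, -0.085, 0.1092]
tcp_rot: [-1.571, -0.0, -1.66]
ft_force: [0.0, 0.3, -0.5]
width: 0.005
```

Run:
```python
from h import *
from station import r
import cv2
d=r.get_image("scene");o=r.observe();print(o["clock"],hold(o))
x0,y0,s=210,160,6
a=cv2.resize(np.ascontiguousarray(d["image"][y0:y0+100,x0:x0+130,::-1]),None,fx=s,fy=s,interpolation=cv2.INTER_CUBIC)
cv2.imwrite("pics/s12.png",a)
```

```text
20.55 (array([-13.52,  26.82, 109.26]), array([-0.57,  0.2 ,  0.26]))
```

View pics/s12.png

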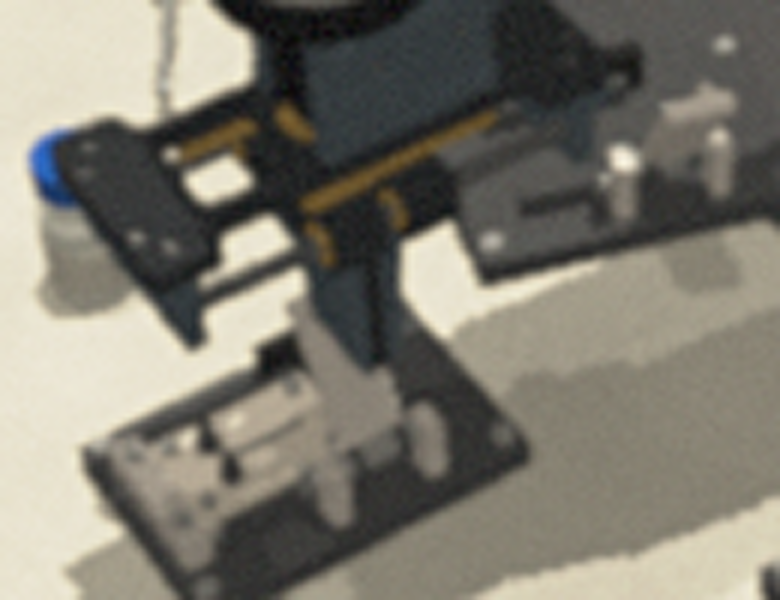

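Request:
servo_tool(
  commands=[
    {"hand": 0,"translation": [0.046,0.02,0],"spin": 0},
    {"hand": 0,"translation": [0.091,0.04,0],"spin": 0},
    {"hand": 0,"translation": [0.115,0.05,0],"spin": 0},
    {"hand": 0,"translation": [0.115,0.05,0],"spin": 0},
    {"hand": 0,"translation": [0.115,0.05,0],"spin": 0},
    {"hand": 0,"translation": [0.115,0.05,0],"spin": 0},
  ],
)

```text
clock: 21.05
tool_pos: [0.5737, -0.0878, 0.1079]
tcp_rot: [-1.571, 0.0, -1.66]
ft_force: [0.6, -0.3, 0.9]
width: 0.005
```

Run:
```python
from h import *
from station import r
import cv2
d=r.get_image("scene");o=r.observe();print(o["clock"],hold(o))
x0,y0,s=210,160,6
a=cv2.resize(np.ascontiguousarray(d["image"][y0:y0+100,x0:x0+130,::-1]),None,fx=s,fy=s,interpolation=cv2.INTER_CUBIC)
cv2.imwrite("pics/s13.png",a)
```

```text
21.1 (array([-13.61,  24.  , 107.94]), array([ 0.44, -0.57,  0.86]))
```

View pics/s13.png

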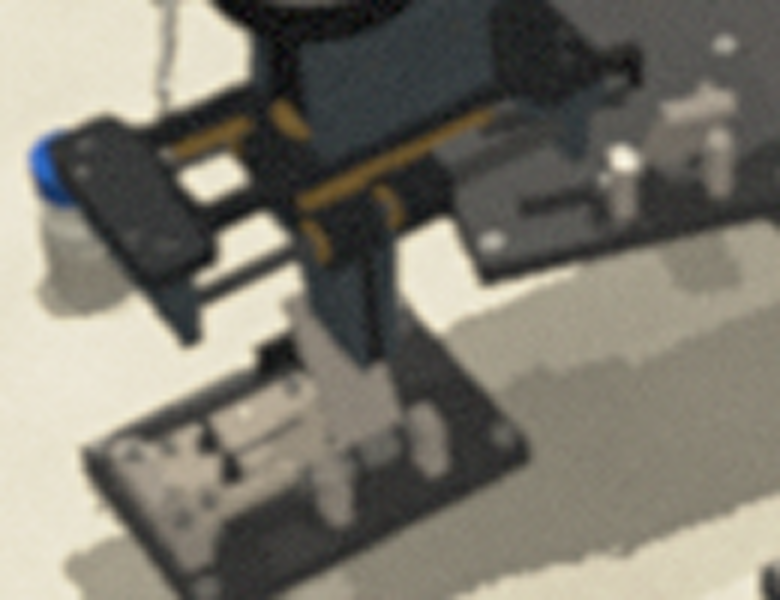

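Request:
servo_tool(
  commands=[
    {"hand": 0,"translation": [0.046,0.022,0],"spin": 0},
    {"hand": 0,"translation": [0.09,0.045,0],"spin": 0},
    {"hand": 0,"translation": [0.09,0.045,0],"spin": 0},
    {"hand": 0,"translation": [0.09,0.045,0],"spin": 0},
    {"hand": 0,"translation": [0.09,0.045,0],"spin": 0},
    {"hand": 0,"translation": [0.09,0.045,0],"spin": 0},
  ],
)

```text
clock: 21.6
tool_pos: [0.5735, -0.09, 0.1068]
tcp_rot: [-1.571, 0.0, -1.66]
ft_force: [-0.3, -0.3, 0.6]
width: 0.007
```

Run:
```python
from h import *
from station import r
import cv2
d=r.get_image("scene");o=r.observe();print(o["clock"],hold(o))
x0,y0,s=210,160,6
a=cv2.resize(np.ascontiguousarray(d["image"][y0:y0+100,x0:x0+130,::-1]),None,fx=s,fy=s,interpolation=cv2.INTER_CUBIC)
cv2.imwrite("pics/s14.png",a)
```

```text
21.65 (array([-13.58,  21.76, 106.83]), array([ 0.3 ,  0.32, -0.22]))
```

View pics/s14.png

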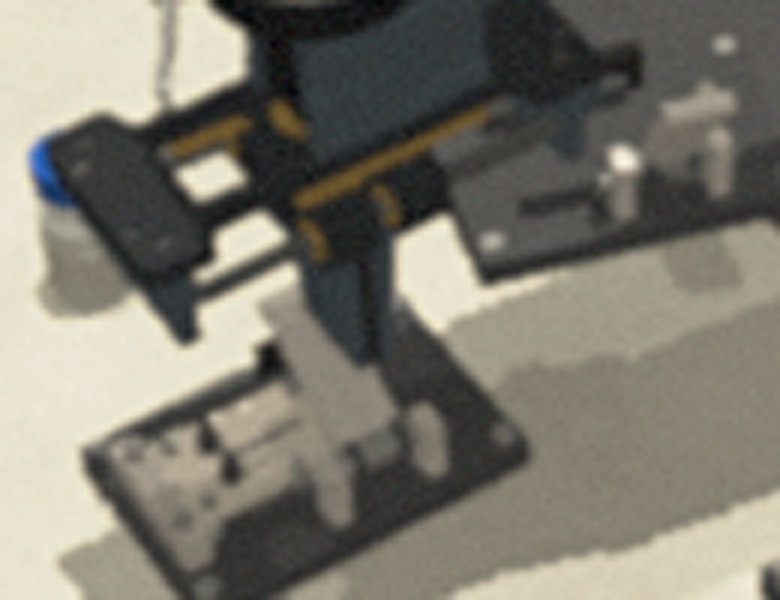

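The bar, now at (285,305), has left the finger, so it has snapped. I back off without touching it.

Request:
servo_tool(
  commands=[
    {"hand": 0,"translation": [-0.2,0,0],"spin": 0},
    {"hand": 0,"translation": [-0.5,-0.4,0],"spin": 0},
    {"hand": 0,"translation": [-0.8,-1,0],"spin": 0},
    {"hand": 0,"translation": [-0.8,-2,0],"spin": 0},
    {"hand": 0,"translation": [-0.8,-3,0],"spin": 0},
    {"hand": 0,"translation": [-0.8,-4,0],"spin": 0},
    {"hand": 0,"translation": [-0.8,-4,0],"spin": 0},
    {"hand": 0,"translation": [-0.8,-4,0],"spin": 0},
  ],
)

```text
clock: 22.32
tool_pos: [0.5761, -0.0696, 0.2088]
tcp_rot: [-1.568, -0.0, -1.66]
ft_force: [1.7, 0.0, -1.3]
width: -0.0
```

Run:
```python
from h import *
from station import r
import cv2
d=r.get_image("scene");o=r.observe();print(o["clock"],hold(o))
x0,y0,s=220,195,10
a=cv2.resize(np.ascontiguousarray(d["image"][y0:y0+60,x0:x0+80,::-1]),None,fx=s,fy=s,interpolation=cv2.INTER_CUBIC)
for q in (proj(d,H(P,[[x,-32,z] for x in (-27.5,.5) for z in(37,)]))-[x0-.5,y0-.5])*s: cv2.circle(a,tuple(int(v) for v in q),4,(0,0,255),-1)
cv2.imwrite("pics/s15.png",a)
```

```text
22.3667 (array([-13.57,  42.23, 207.35]), array([ 0.  , -0.89,  0.36]))
```

View pics/s15.png

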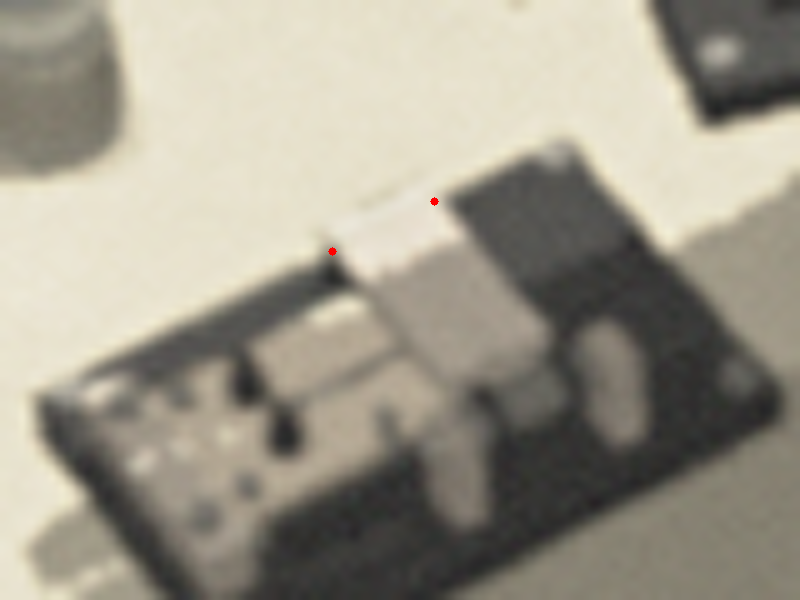

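The flap lies shut: the bar at (390,230) matches the predicted shut position on the rest, and the chip is at the stop. I'll do a settle check, then hand in.

Request:
servo_tool(
  commands=[
    {"hand": 0,"translation": [0,0,0],"spin": 0},
    {"hand": 0,"translation": [0,0,0],"spin": 0},
    {"hand": 0,"translation": [0,0,0],"spin": 0},
    {"hand": 0,"translation": [0,0,0],"spin": 0},
    {"hand": 0,"translation": [0,0,0],"spin": 0},
    {"hand": 0,"translation": [0,0,0],"spin": 0},
  ],
)

```text
clock: 22.87
tool_pos: [0.5752, -0.0701, 0.2066]
tcp_rot: [-1.571, 0.0, -1.66]
ft_force: [-0.5, -1.1, 0.8]
width: 0.005
```

Run:
```python
from h import *
from station import r
import cv2
d=r.get_image("scene");o=r.observe();print(o["clock"],hold(o))
x0,y0,s=220,195,7
a=cv2.resize(np.ascontiguousarray(d["image"][100:300,180:420,::-1]),None,fx=3.2,fy=3.2,interpolation=cv2.INTER_CUBIC)
cv2.imwrite("pics/s16.png",a)
```

```text
22.9167 (array([-13.63,  41.71, 206.63]), array([-0.3 ,  0.69, -0.48]))
```

View pics/s16.png

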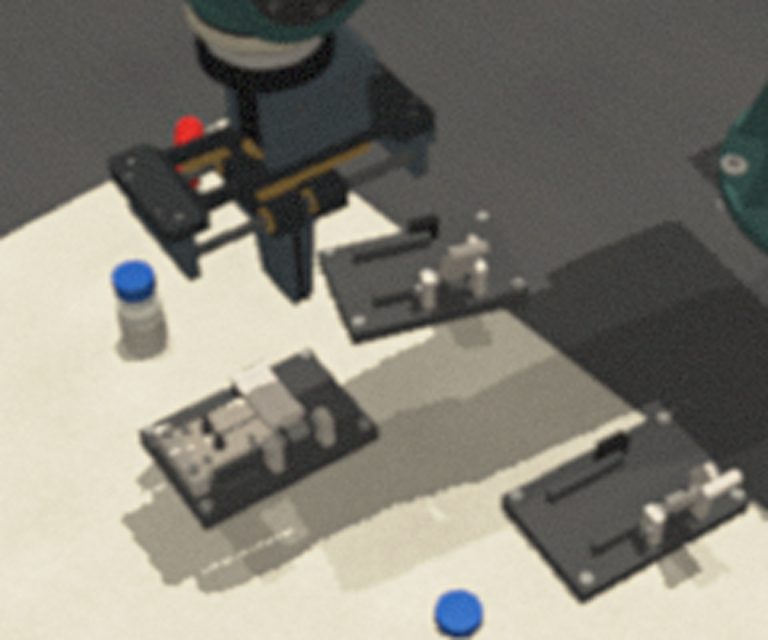

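Flap shut at (270,390), arm clear, vial (135,310) and cap (458,612) undisturbed.

```bash
python3 -c "
from station import r
print(r.close_job())"
```

```text
the job is handed in; nothing more can be done
None
```

The chip is home against the end stop and seated, and the keeper flap has sprung shut over it by itself. The job was handed in at about 23 s.

- **Chip:** I slid it along the farthest holder until I felt the stop, then pressed. The wrist read about 11 N (10.8–11.5 N, so a little under the 12 N asked) for over 0.5 s, plus 2–3 N of vertical force. After backing off, the camera showed the chip flush with the stop and intact.
- **Flap:** My first push rubbed upward on the flap (about 9 N in total), so I let it go back open and started again 5 mm lower. Following the arc, the readings stayed under about 4 N. The flap left the finger at about 1.1 rad and closed without being pressed.
- **Last checks:** The shut bar sits where the pose model predicts, on the rest post. The arm is clear and touching nothing. The vial, the cap and the other two holders look undisturbed; the screwdriver was partly hidden behind the gripper in the last picture, but the arm did not go near it on the bench.

No check failed. One estimate was off: contact with the stop came about 5 mm further along than I had assumed, probably because the finger is thinner than I took it to be, so I went by feel.

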